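# Carry the covered parts scoop over and tip its balls into the tin

### The arm

A 6-joint arm with a two-finger parallel gripper is mounted at the origin on the work surface; the furniture and walls round the work are solid. World frame = base frame: x ahead of the robot, y to its left, z up, the work surface at z = 0. Lengths are in m, angles in rad, forces in N, time in s.
With the tool pointing down it reaches from about 0.4 to 0.925 m from the base axis. Payload 3.4 kg.
Tool frame: the origin (TCP) lies on the centre line of the jaws, within the pads' length; the fingertips stand manip.tip_extent ahead of it and the grasp point (between the pads) lies 11 mm behind it (manip.tip_extent is the distance from the TCP to the fingertips, in m); z points along the fingers, y is the direction in which the jaws open and shut (so a half turn about z gives the same grasp; the last joint's range is limited). The gripper opens to 85 mm and grips with 20 to 120 N. Pads are 22 mm wide; open, the fingers measure 114 mm over their backs; the gripper's body (76 mm by 85 mm) begins 54 mm behind the grasp point. The pads swing forward as they close: fully open they stand 13 mm farther back than shut.
Start: joints at [1.171, 0.307, 1.506, -0, 1.328, -0.073], TCP at [0.184, 0.545, 0.215] pointing down, gripper open.
Joint ranges: [-3.12, 3.12], [-1.05, 2.28], [0.14, 2.33], [-1.42, 4.57], [0.1, 2.73], [-2.68, 2.68]. Speed limits (rad/s): [2.57, 2.57, 3.14, 3.14, 3.14, 3.14].

### API

Orientations are given as a rotation vector (axis times angle).
In Python, from plant import sensors, imaging, close_job, manip gives the robot as it stands.
- The arm moves only by the tool send_rows, never from a script. Its argument "commands" is text: rows parted by semicolons, each of 7 numbers parted by spaces: the finger opening in mm, from 0 to 85.4, then the shift along the tool's x, y, z in units of 40 mm (1.0 is 40 mm), then the turn, a rotation vector about the tool's x, y, z in units of 8 degrees (1.0 is 8 degrees). In form: jaw tx ty tz rx ry rz; .... A call has 1 to 10 rows; each row shifts and turns the pose as measured when the row begins, along the tool's axes as they then stand; what a row does not reach is not made up. A row lasts 1/10 s, in which the tool goes at most 50 mm and 8.59 degrees, less where a joint would pass 70% of its speed; a pose out of reach is approached as far as the arm can. A call is refused whole if a number of a shift passes 1 or a number of a turn 1, either way. A call with a gripper value outside its range is refused whole. The fingers move at their own pace and stop on an object; "newtons" is the grip in N (left out, the last holds). Time passes only in rows, so rows that do not move let the fingers close. It gives the time, the measured TCP pose, the force and the opening at its end, in the units of the state.
- sensors.sense(): the state, without advancing time (a new reading comes with each control period).
- imaging.grab_frame(name): name is "scene" or "top" or "wrist"; returns (picture, depth): 400x640x3 uint8, blue, green, red; 400x640 float32, m along the optical axis (not along the pixel's ray), 0 where there is no reading.
- imaging.camera_info(name): a dict with "K" (3x3 intrinsics, pixels), "k1" (the pictures are not rectified: a ray, as slopes to the right and down, at radius r is drawn at 1 + k1 r^2 times it, then the intrinsics apply), "R" (3x3) and "t" (3): a world point X has camera coordinates R X + t. Camera axes: x right, y down, z forward; pixel columns grow to the right and rows downward; lengths in m; the calibration is good to about 2 mm. A picture is of the moment at which its call begins: read the wrist's pose just before it. camera_info takes no time and is no camera call; for the wrist camera it gives the pose at the moment of the call.
- close_job(): hands the job in, once; it reports no verdict.
Trained networks look in the newest picture that a camera, given by its name, has taken for a name from the list of things; names that differ only in an ending like _2 or _b are one class to them, and where a whole thing is asked for, a point or a joint stands for the part that bears it (a point fixed in the world has none). Each returns a list of dicts, best first, with "score" (0 to 1); they miss things now and then, are a little off and sometimes report something else, mostly with a low value. They report only what shows in the picture. A call takes as long as a camera call.
- imaging.spot_in(camera, label): "extent" ([centre column, centre row, width, height] in pixels, round what is visible of it).
The state is a dict: "time_s": time; "joint_positions": joint angles; "joint_velocities": joint speeds; "effort": joint torques, N m; "position": TCP position; "tool_rot": TCP orientation; "ft_force": force on the tool from outside, world axes, zero at the start; "ft_torque": the same for the moment, N m; "grip_width": finger opening in m.
Only numpy, scipy, OpenCV 4.12 (cv2) and the standard library are available. Lean on these libraries where they do the work, as an engineer would, in place of code of your own. Each camera call takes 0.05 s, during which the arm holds its last target.

### The job

Bring the covered metal scoop from the left of the long wooden batten over to the open flat tin on the right, squeezing its loose sliding lid fully shut with the fingers all the way, and stand it upright on the bench right beside the tin, less than a hand's width away. Only there slide the lid fully aside, then take the scoop by its wooden handle and tip all three steel balls into the tin. Finally stand the empty scoop upright on the bench again and let go.

Things in the scene. Friction and masses are not known exactly. Their poses are not given: they have to be found in the camera images.
- scoop_bin (a point): Centre of the steel chamber of the loose covered scoop (0.3 kg), 18 mm above its underside. Axes: x from nose to handle, y to the side where the lid opens, z up. Chamber: x -45 to +36 mm of this point, y -22 to +22 (outer wall faces, which reach down to the bench), 34 mm high. At the start the scoop stands upright, its nose towards the robot (world -x) within 0.35 rad.
- scoop_rim (a point): Middle of the front rim at the scoop's nose, 45 mm before scoop_bin, 33 mm above the underside. Same axes. Inside, a ramp rises at 35 degrees from the floor to this rim and runs the full inner width (40 mm): with the lid aside, nose down by 60 degrees rolls the balls out over it.
- scoop_handle (a point): Centre of the scoop's wooden handle, a bar 65 mm long (x), 22 mm wide (y), 22 mm high, 23 mm above the underside and 70 mm behind scoop_bin along the scoop's +x. Same axes. To be gripped across y from above.
- scoop_lid (a joint): Lid opening in m: 0 shut, 0.044 fully aside. The lid is a loose 3 mm aluminium plate on top of the chamber that slides along the scoop's +y. Unless held shut, a light spring (0.6 N) pushes it about 10 mm ajar; slid farther, it stays where it is left (0.4 N friction).
- lid_lip (a point): Middle of the lid's down-turned lip, 70 mm long (x), 3 mm thick, hanging outside the scoop's +y wall from 16 to 38 mm above the underside; moves with the lid. Its outer face is at y = 25 mm + opening from the scoop's mid-plane. One finger on this lip and one on the plain -y wall (22 mm from the mid-plane) squeeze the lid shut and carry the scoop: 57 to 60 mm at first, 47 mm when shut.
- lid_tab (a point): Centre of the tab standing on the lid: a block 24 mm long (x), 9 mm wide (y), 16 mm high, from 38 to 54 mm above the scoop's underside. With the lid shut it is on the scoop's mid-plane, 5 mm before scoop_bin; it moves with the lid. Pinched across y, or pushed, it slides the lid.
- tin_in (a point): Centre of the inner floor (with a pattern of screws) of the flat pressed tin, 2 mm above the bench. Tin fixed; inside 72 (x) by 104 mm (y), rim 24 mm above the bench. Its +x points to its hinge, at the side nearest the robot (within 0.35 rad); its lid stands open there, leaning towards the robot, edge 95 mm up. The bench to the right of the tin (-y) is clear to 0.25 m from this point.
- ball_0_center (a point): Centre of one of three equal bare steel balls, 16 mm diameter, 17 g, that lie loose in the scoop at the start.
- ball_1_center (a point): Centre of one of three equal bare steel balls, 16 mm diameter, 17 g, that lie loose in the scoop at the start.
- ball_2_center (a point): Centre of one of three equal bare steel balls, 16 mm diameter, 17 g, that lie loose in the scoop at the start.

How it is judged:
On the way, in this order (a step that is already met when the one before it is completed fails the run):
1. the scoop is lifted, away from the tin, with its lid shut (within 4 mm) (height (world z) of scoop_bin above 0.05 m and value of joint scoop_lid below 0.004 m and horizontal distance between scoop_bin and tin_in above 0.25 m), for 0.2 s.
2. the scoop stands upright on the bench, its chamber within 25 cm of the tin's centre, and its lid is slid aside (36 mm or more) (height (world z) of scoop_bin below 0.026 m and angle between scoop_bin's own z axis and vertical below 0.12 rad and horizontal distance between scoop_bin and tin_in below 0.25 m and value of joint scoop_lid above 0.036 m), for 0.2 s.
3. the scoop is lifted and tipped by more than 35 degrees with its lid aside (angle between scoop_bin's own z axis and vertical above 0.61 rad and height (world z) of scoop_bin above 0.05 m and value of joint scoop_lid above 0.03 m), for 0.2 s.
At the end, for the whole second after the job is handed in: All three balls lie inside the tin (centres between its walls and below the rim) and the scoop stands upright (within 7 degrees) on the bench (chamber centre less than 26 mm high) (z of ball_0_center in the frame of tin_in between -0.005 and 0.025 m and x of ball_0_center in the frame of tin_in between -0.038 and 0.038 m and y of ball_0_center in the frame of tin_in between -0.054 and 0.054 m and z of ball_1_center in the frame of tin_in between -0.005 and 0.025 m and x of ball_1_center in the frame of tin_in between -0.038 and 0.038 m and y of ball_1_center in the frame of tin_in between -0.054 and 0.054 m and z of ball_2_center in the frame of tin_in between -0.005 and 0.025 m and x of ball_2_center in the frame of tin_in between -0.038 and 0.038 m and y of ball_2_center in the frame of tin_in between -0.054 and 0.054 m and height (world z) of scoop_bin below 0.026 m and angle between scoop_bin's own z axis and vertical below 0.12 rad); the robot touches nothing.
It fails at once if the lid is more than 7 mm open while the scoop is off the bench (chamber centre above 45 mm) and more than 25 cm from the tin's centre (height (world z) of scoop_bin above 0.045 m and value of joint scoop_lid above 0.007 m and horizontal distance between scoop_bin and tin_in above 0.25 m).
It also fails if it takes over 72 s, if anything falls off the work surface, if the arm or the gripper's body presses on something with over 40 N, if the wrist force passes 120 N, or if a joint passes its speed limit or range.

## Working session

There is one attempt and no reset: what is moved stays moved. The work goes in short steps, Python scripts to look and compute and a tool call to move; the robot and the scene stay as the last step left them, time stands still between calls to the robot, and variables do not carry over. Pictures are saved under pics/ and viewed, and the job is handed in when it is done.

Besides the shell and the picture viewer there is one more tool, called after "Request:" by a JSON object that holds its "api" and its "payload". send_rows: Moves the arm, as the interface text tells. Its arguments: {"type":"object","properties":{"commands":{"type":"string"},"newtons":{"type":"number"}},"required":["commands"]}

```bash
ls -R . | head -50; mkdir -p pics
python3 - <<'E'
from plant import sensors, imaging, manip
import cv2, numpy as np
print(sensors.sense()); print([ (k,getattr(manip,k)) for k in dir(manip) if not k.startswith('_')])
for n in ("scene","top","wrist"):
    i=imaging.camera_info(n); print(n,i)
for n in ("scene","top"):
    p,d=imaging.grab_frame(n); cv2.imwrite(f"pics/{n}0.png",p); np.save(f"pics/{n}0.npy",d)
    for l in ("scoop_bin","scoop_handle","lid_tab","lid_lip","tin_in"):
        print(n,l,imaging.spot_in(n,l)[:2])
print(sensors.sense()["time_s"])
E
```

```text
.:
pics

./pics:
{'time_s': 0.0, 'joint_positions': array([ 1.17149822e+00,  3.07563169e-01,  1.50768479e+00,  4.94986765e-06,
        1.32840024e+00, -7.34792355e-02]), 'joint_velocities': array([ 0.00091918, -0.00154544, -0.00036552,  0.00170864, -0.0002379 ,
       -0.00070955]), 'effort': array([ 8.81009441e-05, -4.57548237e+01, -2.51916736e+01,  2.46783526e-05,
        1.33593497e-02,  1.13013573e-05]), 'position': array([0.18377047, 0.54406181, 0.21358241]), 'tool_rot': array([-0.50945704, -3.09951517,  0.0031368 ]), 'ft_force': array([-0.42530778, -0.10323725, -0.49725765]), 'ft_torque': array([ 0.04744617, -0.03271828,  0.01469481]), 'grip_width': 0.08554176652204318}
[('IKError', <class 'plant.IKError'>), ('tip_extent', 0.008)]
scene {'K': array([[388.89240728,   0.        , 314.76118447],
       [  0.        , 388.89240728, 203.2412011 ],
       [  0.        ,   0.        ,   1.        ]]), 'k1': -0.003824521137703962, 'R': array([[ 0.84954624, -0.5274706 ,  0.0067786 ],
       [-0.35898517, -0.58750307, -0.72523775],
       [ 0.38652404,  0.61368959, -0.68846515]]), 't': a
[... 952 characters left out ...]
6.2, 54.7, 39.7], 'score': 0.69}]
scene lid_tab [{'extent': [250.2, 191.4, 35.3, 21.5], 'score': 0.9}]
scene lid_lip [{'extent': [252.0, 189.6, 36.3, 20.0], 'score': 0.82}]
scene tin_in [{'extent': [365.8, 290.4, 73.1, 59.9], 'score': 0.68}]
top scoop_bin [{'extent': [246.8, 213.3, 26.9, 66.4], 'score': 0.68}]
top scoop_handle [{'extent': [245.3, 213.7, 31.6, 61.4], 'score': 0.87}, {'extent': [241.0, 227.8, 20.6, 37.2], 'score': 0.62}]
top lid_tab [{'extent': [241.2, 226.9, 19.7, 41.1], 'score': 0.66}, {'extent': [245.1, 212.8, 31.1, 61.3], 'score': 0.52}]
top lid_lip [{'extent': [243.5, 225.6, 22.2, 39.1], 'score': 0.58}]
top tin_in [{'extent': [410.1, 204.9, 56.5, 41.3], 'score': 0.8}]
0.6
```

Run:
```python
import cv2
a=cv2.imread('pics/top0.png'); 
cv2.imwrite('pics/top0_c.png',cv2.resize(a[140:290,180:480],None,fx=2.6,fy=2.6,interpolation=cv2.INTER_CUBIC))
```

```text
(no output)
```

View pics/top0.png

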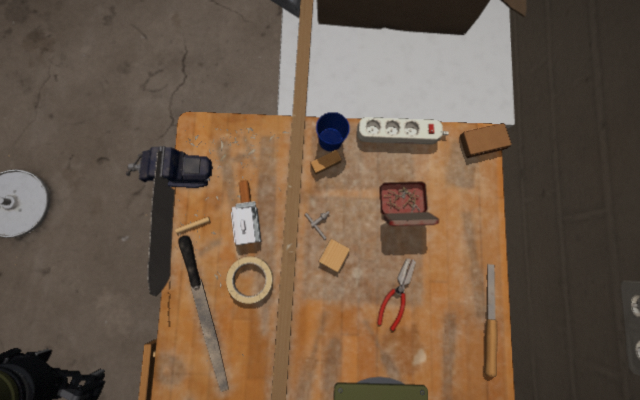

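View pics/scene0.png

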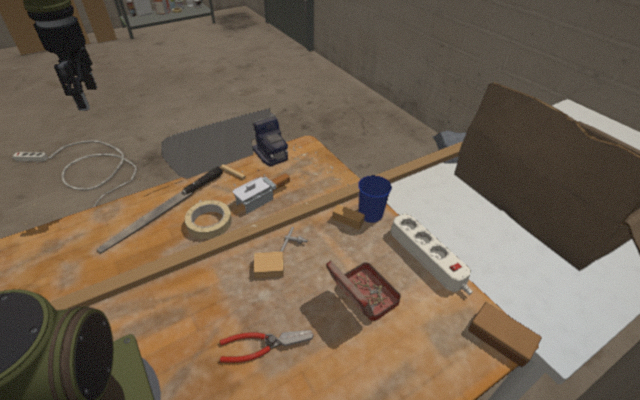

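View pics/top0_c.png

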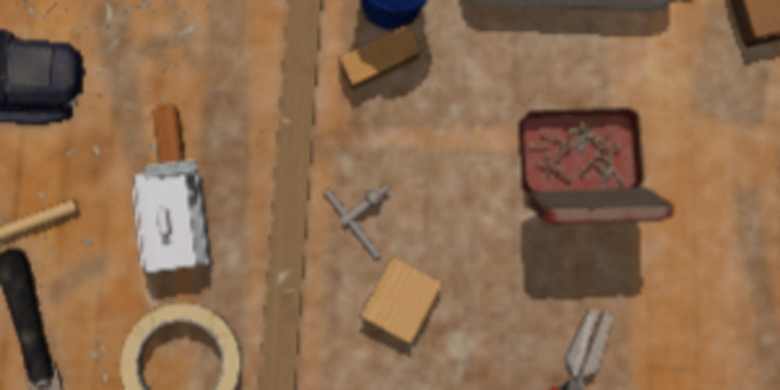

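The top picture shows the scoop at about (245,215), handle up at (244,190), and its lid ajar to the left. The tin is at (404,200) with its open lid below it, and the batten runs near column 293. Next I'll measure with depth.

```bash
cat > h.py <<'E'
import numpy as np, cv2
from scipy.spatial.transform import Rotation as Ro
from plant import sensors, imaging, manip
def cloud(d,i):
    K=i["K"];k1=i["k1"]
    v,u=np.mgrid[0:d.shape[0],0:d.shape[1]]
    x=(u-K[0,2])/K[0,0]; y=(v-K[1,2])/K[1,1]
    rd=np.hypot(x,y); r=rd.copy()
    for _ in range(8): r=rd/(1+k1*r*r)
    s=np.where(rd>0,r/np.maximum(rd,1e-9),1)
    P=np.stack([x*s*d,y*s*d,d],-1)
    W=(P-i["t"])@i["R"]
    W[d<=0]=np.nan
    return W
def proj(X,i):
    c=i["R"]@np.asarray(X)+i["t"]; x,y=c[:2]/c[2]; f=1+i["k1"]*(x*x+y*y)
    return i["K"][0,0]*x*f+i["K"][0,2], i["K"][1,1]*y*f+i["K"][1,2]
E
python3 - <<'E'
from h import *
i=imaging.camera_info("top"); W=cloud(np.load('pics/top0.npy'),i)
j=imaging.camera_info("scene"); S=cloud(np.load('pics/scene0.npy'),j)
for n,p in dict(tab=(243,226),lid=(237,215),handle=(244,190),batten=(293,200),tinfloor=(404,198),bench=(350,300),benchL=(220,200),block=(326,163),yblock=(334,256),cup=(332,120),tape=(235,265)).items(): print(n,W[p[1],p[0]].round(4))
def maps(W,tag):
    m=np.isfinite(W[...,2]); 
    X=W[m]; 
    H=np.full((400,450),-0.02)
    a=((X[:,0]-0.2)/0.002).astype(int); b=((0.45-X[:,1])/0.002).astype(int)
    ok=(a>=0)&(a<400)&(b>=0)&(b<450)
    np.maximum.at(H,(a[ok],b[ok]),X[ok,2])
    im=np.clip((H+0.02)/0.14*255,0,255).astype(np.uint8)[::-1]
    cv2.imwrite(f'pics/map_{tag}.png',cv2.resize(cv2.applyColorMap(im,cv2.COLORMAP_JET),None,fx=1.3,fy=1.3,interpolation=0)[:600])
maps(W,'top');maps(S,'scene')
def plane(W):
    X=W.reshape(-1,3); X=X[np.isfinite(X).all(1)]
    m=(abs(X[:,2])<0.02)&(X[:,0]>.35)&(X[:,0]<.75)&(abs(X[:,1])<.35); return np.median(X[m,2]), np.percentile(X[m,2],[20,80])
print(plane(W),plane(S))
# scoop region
for nm,w in (('top',W),('scene',S)):
    X=w.reshape(-1,3); X=X[np.isfinite(X).all(1)]
    for lab,(z0,z1) in dict(lid=(.030,.045),tab=(.047,.06)).items():
        m=(X[:,2]>z0)&(X[:,2]<z1)&(X[:,1]>.1)&(X[:,1]<.28)&(X[:,0]>.42)&(X[:,0]<.62)
        P=X[m]
        if len(P)<5: print(nm,lab,len(P));continue
        r=cv2.minAreaRect((P[:,:2]*1000).astype(np.float32)); print(nm,lab,len(P),r,np.median(P[:,2]))
E
```

```text
tab [0.4353 0.3169 0.0507]
lid [0.4607 0.3336 0.0399]
handle [0.5194 0.322  0.0359]
batten [0.5031 0.2095 0.0172]
tinfloor [nan nan nan]
bench [ 0.2778  0.0699 -0.0025]
benchL [0.4996 0.3822 0.0017]
block [0.5928 0.135  0.026 ]
yblock [0.376  0.1108 0.0241]
cup [0.6924 0.1244 0.046 ]
tape [0.3494 0.3335 0.0242]
(np.float64(-0.00010881045430040072), array([-0.00172986,  0.00174824])) (np.float64(0.00030564479952604475), array([-0.00076501,  0.00164445]))
top lid 30 ((597.8721923828125, 137.1927947998047), (24.658100128173828, 63.976802825927734), 31.27518653869629) 0.030473261647815504
top tab 0
scene lid 15 ((596.0511474609375, 134.7738037109375), (23.585561752319336, 57.85836410522461), 31.901546478271484) 0.030315930013555235
scene tab 0
```

```bash
ls pics
```

```text
map_scene.png
map_top.png
scene0.npy
scene0.png
top0.npy
top0.png
top0_c.png
```

View pics/map_top.png

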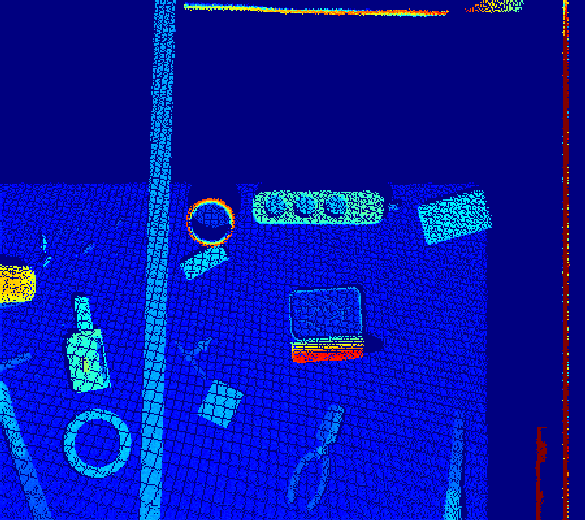

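Run:
```python
from h import *
i=imaging.camera_info("top"); W=cloud(np.load('pics/top0.npy'),i)
j=imaging.camera_info("scene"); S=cloud(np.load('pics/scene0.npy'),j)
np.set_printoptions(suppress=True)
for nm,w in (('top',W),('scene',S),('both',np.concatenate([W.reshape(-1,3),S.reshape(-1,3)]))):
    X=w.reshape(-1,3); X=X[np.isfinite(X).all(1)]
    for lab,(z0,z1,x0,x1) in dict(lid=(.030,.045,.38,.49),tab=(.047,.06,.38,.5),handle=(.025,.045,.495,.6)).items():
        m=(X[:,2]>z0)&(X[:,2]<z1)&(X[:,1]>.26)&(X[:,1]<.38)&(X[:,0]>x0)&(X[:,0]<x1)
        P=X[m]
        r=cv2.minAreaRect((P[:,:2]*1000).astype(np.float32)); 
        l=cv2.fitLine((P[:,:2]*1000).astype(np.float32),cv2.DIST_L2,0,.01,.01).ravel()
        print(nm,lab,len(P),np.round(r[0],1),np.round(r[1],1),round(r[2],1),'z',np.median(P[:,2]).round(4),'c',P.mean(0).round(4),'ang',np.degrees(np.arctan2(l[1],l[0])).round(1))
    m=(X[:,2]>.016)&(X[:,2]<.03)&(abs(X[:,1]+.07)<.09)&(X[:,0]>.44)&(X[:,0]<.58)
    P=X[m]; 
    r=cv2.minAreaRect((P[:,:2]*1000).astype(np.float32)); print('tin rim',len(P),r)
    m=(X[:,2]>.04)&(X[:,2]<.11)&(abs(X[:,1]+.07)<.09)&(X[:,0]>.38)&(X[:,0]<.58)
    P=X[m]; l=cv2.fitLine((P[:,:2]*1000).astype(np.float32),cv2.DIST_L2,0,.01,.01).ravel(); print('tin lid',P.min(0),P.max(0),np.degrees(np.arctan2(l[1],l[0])))
    for z0 in (.04,.06,.08,.09): q=P[abs(P[:,2]-z0)<.005]; print(z0,len(q),q.min(0).round(3),q.max(0).round(3)) if len(q) else 0
a=cv2.imread('pics/top0.png'); cv2.imwrite('pics/c1.png',cv2.resize(a[170:260,210:290],None,fx=6.5,fy=6.5,interpolation=cv2.INTER_CUBIC))
a=cv2.imread('pics/scene0.png'); cv2.imwrite('pics/c2.png',cv2.resize(a[160:340,220:420],None,fx=3.3,fy=3.3,interpolation=cv2.INTER_CUBIC))
a=cv2.imread('pics/top0.png'); cv2.imwrite('pics/c3.png',cv2.resize(a[165:265,370:450],None,fx=6,fy=6,interpolation=cv2.INTER_CUBIC))
```

```text
top lid 841 [445.2 316.6] [91.1 57.5] 10.0 z 0.0381 c [0.4436 0.3184 0.038 ] ang 8.0
top tab 43 [439.4 318.9] [22.7  9. ] 13.1 z 0.0523 c [0.4389 0.3186 0.0527] ang 11.7
top handle 209 [548.2 343.5] [122.8  36.5] 34.0 z 0.0332 c [0.521  0.3239 0.0329] ang 25.4
tin rim 118 ((518.45849609375, -50.207542419433594), (75.19840240478516, 109.7462387084961), 3.7978930473327637)
tin lid [ 0.44323448 -0.10812363  0.04017001] [0.48185302 0.00224966 0.10453575] -85.98765
0.04 24 [ 0.474 -0.097  0.04 ] [0.482 0.002 0.045]
0.06 52 [ 0.458 -0.108  0.056] [0.476 0.002 0.065]
0.08 54 [ 0.451 -0.108  0.075] [0.469 0.001 0.085]
0.09 64 [ 0.444 -0.108  0.085] [0.465 0.001 0.095]
scene lid 550 [444.6 315.2] [92.2 59.2] 8.6 z 0.0383 c [0.4429 0.313  0.0379] ang 6.1
scene tab 37 [438.2 317.8] [22.2  8.8] 6.7 z 0.0522 c [0.4377 0.3165 0.0517] ang 7.8
scene handle 134 [551.2 338. ] [119.3  31.4] 28.3 z 0.0332 c [0.5214 0.3198 0.0321] ang 26.8
tin rim 283 ((513.6659545898438, -51.00056457519531), (84.76602935791016, 107.94378662109375), 3.465458869934082)
tin lid [ 0.44207715 -0.1093937   0.04008198] [ 0.477
[... 227 characters left out ...]
0.085] [ 0.464 -0.005  0.095]
both lid 1391 [444.6 315.4] [92.2 59.6] 9.1 z 0.0382 c [0.4433 0.3162 0.038 ] ang 7.4
both tab 80 [438.9 318.7] [23.8 10.4] 7.6 z 0.0523 c [0.4383 0.3177 0.0523] ang 10.9
both handle 343 [548.6 342.9] [122.8  37.9] 34.0 z 0.0332 c [0.5212 0.3223 0.0326] ang 26.1
tin rim 401 ((513.673583984375, -50.52992630004883), (84.9468765258789, 109.7506103515625), 3.6974387168884277)
tin lid [ 0.44207715 -0.1093937   0.04008198] [0.48185302 0.00224966 0.10453575] -86.15647
0.04 40 [ 0.46  -0.108  0.04 ] [0.482 0.002 0.045]
0.06 78 [ 0.452 -0.109  0.055] [0.476 0.002 0.065]
0.08 79 [ 0.446 -0.109  0.075] [0.469 0.001 0.085]
0.09 155 [ 0.443 -0.109  0.085] [0.465 0.001 0.095]
```

View pics/c1.png

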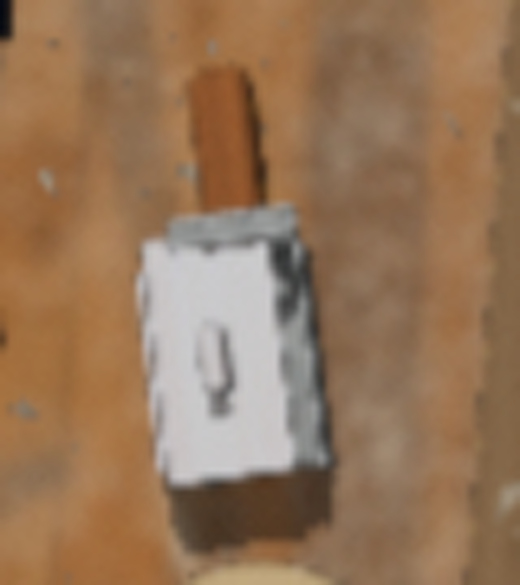

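View pics/c2.png

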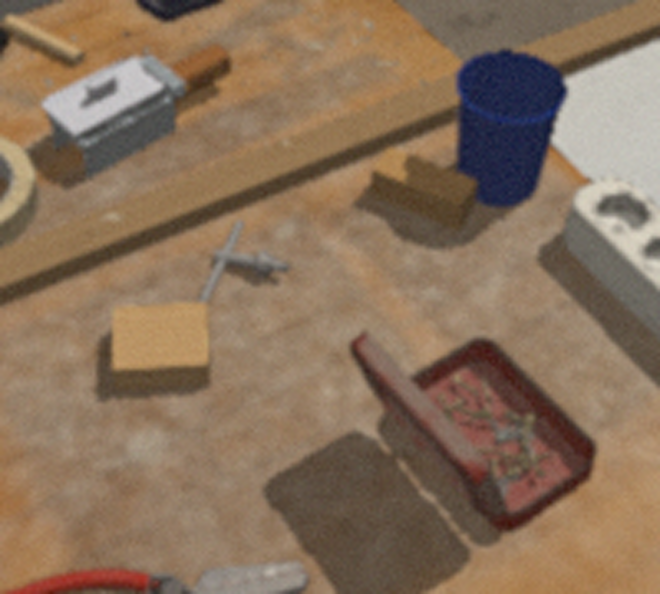

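View pics/c3.png

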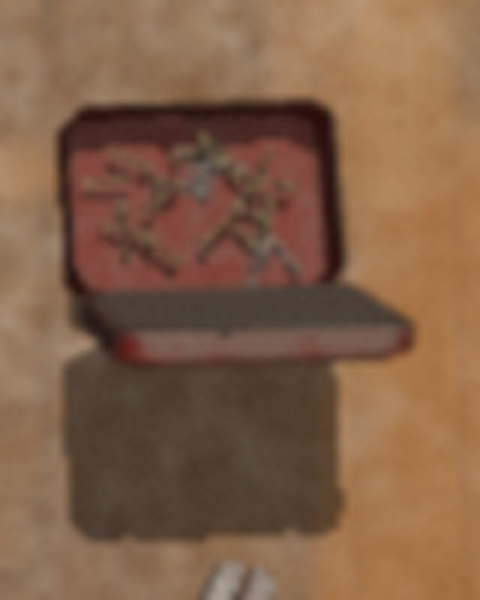

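```bash
cat >> h.py <<'E'
def down(yaw):  # tool y axis at world angle yaw, z down
    y=np.array([np.cos(yaw),np.sin(yaw),0]); z=np.array([0,0,-1.]); x=np.cross(y,z); return np.stack([x,y,z],1)
def go(p,R,s=None):
    s=s or sensors.sense(); R0=Ro.from_rotvec(s["tool_rot"]).as_matrix()
    d=R0.T@(np.asarray(p)-s["position"])/0.04
    w=np.degrees(Ro.from_matrix(R0.T@R).as_rotvec())/8
    print("t",round(s["time_s"],2),"pos",s["position"].round(4),"F",s["ft_force"].round(1),"w",round(s["grip_width"],4),"j",s["joint_positions"].round(3))
    print("total shift (units)",d.round(3),"turn",w.round(3),"min rows",np.ceil(max(abs(d).max(),np.linalg.norm(d)*.8,np.linalg.norm(w)*.94)))
    # screw-like plan: small rows with shift along world straight line, evenly turning
    n=int(np.ceil(max(np.linalg.norm(d)*1.05,np.linalg.norm(w)*1.05,1)))
    rows=[]
    for k in range(n):
        Rk=Ro.from_rotvec(np.radians(w*8)*k/n).as_matrix()
        rows.append(np.r_[Rk.T@d/n,w/n].round(3))
    for r in rows: print(*r)
E
python3 - <<'E'
from h import *
go([.445,.313,.14],down(np.radians(99)))
i=imaging.camera_info("top"); W=cloud(np.load('pics/top0.npy'),i)
for p in ((208,221),(209,220),(200,224),(284,200),(282,215),(290,200)): print(p,W[p[1],p[0]].round(3))
E
```

```text
t 0.6 pos [0.1841 0.5448 0.2145] F [-0.1  0.2 -0.3] w 0.0854 j [ 1.172  0.307  1.506  0.     1.328 -0.074]
total shift (units) [-8.035 -3.402  1.863] turn [ 0.     0.    -3.458] min rows 9.0
-0.803 -0.34 0.186 0.0 0.0 -0.346
-0.786 -0.379 0.186 0.0 0.0 -0.346
-0.767 -0.416 0.186 0.0 0.0 -0.346
-0.746 -0.453 0.186 0.0 0.0 -0.346
-0.723 -0.488 0.186 0.0 0.0 -0.346
-0.699 -0.522 0.186 0.0 0.0 -0.346
-0.673 -0.556 0.186 0.0 0.0 -0.346
-0.645 -0.587 0.186 0.0 0.0 -0.346
-0.616 -0.618 0.186 0.0 0.0 -0.346
-0.586 -0.647 0.186 0.0 0.0 -0.346
(208, 221) [0.449 0.406 0.005]
(209, 220) [0.451 0.403 0.009]
(200, 224) [0.441 0.423 0.008]
(284, 200) [0.505 0.232 0.001]
(282, 215) [ 0.469  0.235 -0.   ]
(290, 200) [0.502 0.216 0.022]
```

Request:
{"api": "send_rows", "payload": {"commands": "85 -0.8 -0.34 0.19 0 0 -0.35; 85 -0.79 -0.38 0.19 0 0 -0.35; 85 -0.77 -0.42 0.19 0 0 -0.35; 85 -0.75 -0.45 0.19 0 0 -0.35; 85 -0.72 -0.49 0.19 0 0 -0.35; 85 -0.7 -0.52 0.19 0 0 -0.35; 85 -0.67 -0.56 0.19 0 0 -0.35; 85 -0.64 -0.59 0.19 0 0 -0.35; 85 -0.62 -0.62 0.19 0 0 -0.35; 85 -0.59 -0.65 0.19 0 0 -0.35", "newtons": 40}}

```text
time_s: 1.6
position: [0.456, 0.3145, 0.138]
tool_rot: [-0.301, 3.122, 0.014]
ft_force: [0.3, 0.6, 0.2]
grip_width: 0.0849
```

Run:
```python
from h import *
s=sensors.sense(); i=imaging.camera_info("wrist"); p,d=imaging.grab_frame("wrist")
cv2.imwrite("pics/w1.png",p); W=cloud(d,i)
print(s["position"],Ro.from_rotvec(s["tool_rot"]).as_matrix().round(3),i["R"].round(3),(-i["R"].T@i["t"]).round(3), s["joint_positions"].round(4))
X=W.reshape(-1,3); X=X[np.isfinite(X).all(1)]
for lab,(z0,z1) in dict(lid=(.034,.042),tab=(.047,.06)).items():
    m=(X[:,2]>z0)&(X[:,2]<z1)&(X[:,1]>.26)&(X[:,1]<.38)&(X[:,0]>.38)&(X[:,0]<.49)
    P=X[m]
    if len(P)<5: print(lab,len(P)); continue
    r=cv2.minAreaRect((P[:,:2]*1000).astype(np.float32)); print(lab,len(P),r,np.median(P[:,2]))
```

```text
[0.45603507 0.31448131 0.13797468] [[-0.982 -0.191  0.004]
 [-0.191  0.982  0.009]
 [-0.006  0.008 -1.   ]] [[-0.192  0.981  0.009]
 [ 0.945  0.182  0.273]
 [ 0.266  0.06  -0.962]] [0.389 0.3   0.296] [ 0.5233  0.3432  1.664   0.0065  1.1261 -1.2425]
lid 5144 ((446.33612060546875, 315.0248107910156), (91.24966430664062, 56.802974700927734), 10.038199424743652) 0.03771841608484567
tab 297 ((440.1083984375, 317.3835144042969), (23.884841918945312, 8.806941986083984), 7.989013195037842) 0.052575616065555955
```

View pics/w1.png

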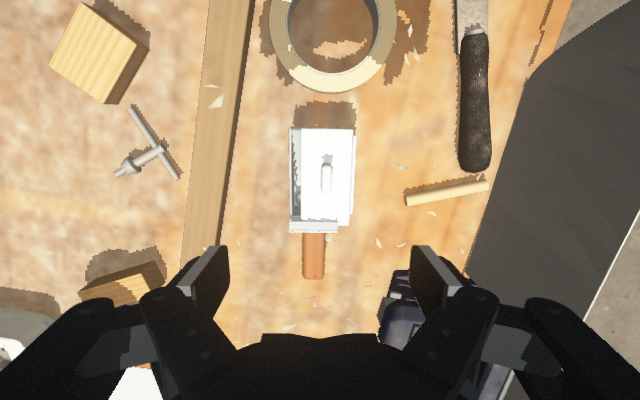

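The wrist picture shows the scoop at (322,180), with its tab at (326,172) and the handle at (313,255). Its yaw is about 10° and the lid is about 10 mm ajar. The lanes for both fingers are clear of the dowel (right) and the batten (left).

Run:
```python
from h import *
go([.449,.313,.015],down(np.radians(100)))
```

```text
t 1.65 pos [0.4603 0.3109 0.1368] F [ 3.5 -2.3 -0.4] w 0.0851 j [ 0.517  0.346  1.663  0.002  1.124 -1.247]
total shift (units) [0.293 0.092 3.044] turn [0.031 0.058 0.129] min rows 4.0
0.073 0.023 0.761 0.008 0.015 0.032
0.072 0.024 0.761 0.008 0.015 0.032
0.07 0.024 0.761 0.008 0.015 0.032
0.069 0.025 0.761 0.008 0.015 0.032
```

Request:
{"api": "send_rows", "payload": {"commands": "85 0.1 0.03 0.6 0.01 0.02 0.05; 85 0.1 0.03 0.6 0.01 0.02 0.05; 85 0.05 0.02 0.3 0 0 0.03; 85 0 0 0 0 0 0; 85 0 0 0 0 0 0"}}

```text
time_s: 2.15
position: [0.4545, 0.3109, 0.0757]
tool_rot: [-0.26, 3.125, 0.004]
ft_force: [0.1, 0.3, 0.3]
grip_width: 0.0852
```

Run:
```python
from h import *
go([.449,.313,.015],down(np.radians(100)))
```

```text
t 2.15 pos [0.4545 0.3109 0.0757] F [0.1 0.3 0.3] w 0.0852 j [ 0.523  0.413  1.742  0.     0.981 -1.214]
total shift (units) [0.136 0.071 1.518] turn [ 0.016  0.042 -0.06 ] min rows 2.0
0.068 0.036 0.759 0.008 0.021 -0.03
0.066 0.037 0.759 0.008 0.021 -0.03
```

Request:
{"api": "send_rows", "payload": {"commands": "85 0.07 0.04 0.5 0.01 0.02 -0.03; 85 0.07 0.04 0.5 0.01 0.02 -0.03; 85 0 0 0.4 0 0 0; 85 0 0 0 0 0 0; 85 0 0 0 0 0 0"}}

```text
time_s: 2.65
position: [0.4534, 0.3171, 0.0241]
tool_rot: [-0.275, 3.118, 0.007]
ft_force: [0.4, 1.3, 0.5]
grip_width: 0.085
```

Run:
```python
from h import *
go([.449,.313,.015],down(np.radians(100)))
p,d=imaging.grab_frame("wrist"); cv2.imwrite("pics/w2.png",p)
```

```text
t 2.65 pos [0.4534 0.3171 0.0241] F [0.4 1.3 0.5] w 0.085 j [ 5.350e-01  4.830e-01  1.792e+00 -1.000e-03  8.550e-01 -1.212e+00]
total shift (units) [ 0.129 -0.083  0.225] turn [0.025 0.082 0.011] min rows 1.0
0.129 -0.083 0.225 0.025 0.082 0.011
```

View pics/w2.png

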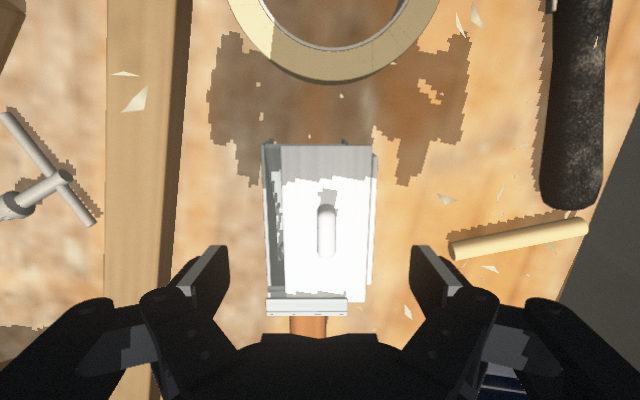

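The scoop sits between the open fingers: its walls are at columns 265–375, the pads at 228 and 412. I'll lower and close.

Request:
{"api": "send_rows", "payload": {"commands": "85 0.13 -0.06 0.23 0.03 0.08 0; 85 0 0 0 0 0 0; 70 0 0 0 0 0 0; 60 0 0 0 0 0 0; 50 0 0 0 0 0 0; 40 0 0 0 0 0 0; 40 0 0 0 0 0 0; 40 0 0 0 0 0 0; 40 0 0 0 0 0 0", "newtons": 45}}

```text
time_s: 3.6
position: [0.4512, 0.3164, 0.0205]
tool_rot: [-0.274, 3.122, 0.008]
ft_force: [0.1, 0.5, -0.0]
grip_width: 0.04
```

Run:
```python
from h import *
go([.449,.313,.015],down(np.radians(100)))
p,d=imaging.grab_frame("wrist"); cv2.imwrite("pics/w3.png",p)
```

```text
t 3.6 pos [0.4512 0.3164 0.0205] F [ 0.1  0.5 -0. ] w 0.04 j [ 5.340e-01  4.870e-01  1.797e+00  1.000e-03  8.480e-01 -1.213e+00]
total shift (units) [ 0.071 -0.075  0.138] turn [0.03  0.059 0.005] min rows 1.0
0.071 -0.075 0.138 0.03 0.059 0.005
```

View pics/w3.png

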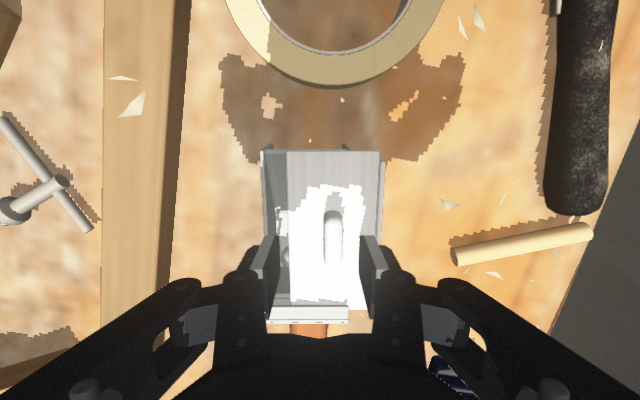

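Run:
```python
from h import *
a,d=imaging.grab_frame("scene"); b,d2=imaging.grab_frame("top")
cv2.imwrite("pics/s4.png",cv2.resize(a[120:260,180:330],None,fx=4,fy=4,interpolation=cv2.INTER_CUBIC))
cv2.imwrite("pics/t4.png",cv2.resize(b[160:270,190:310],None,fx=5,fy=5,interpolation=cv2.INTER_CUBIC))
s=sensors.sense(); print(s["grip_width"],s["effort"])
```

```text
0.04004993487345958 [ 1.44028722e-02 -4.82123208e+01 -1.63400584e+01  4.53729313e-03
 -5.86016779e-02  8.76636159e-05]
```

View pics/s4.png

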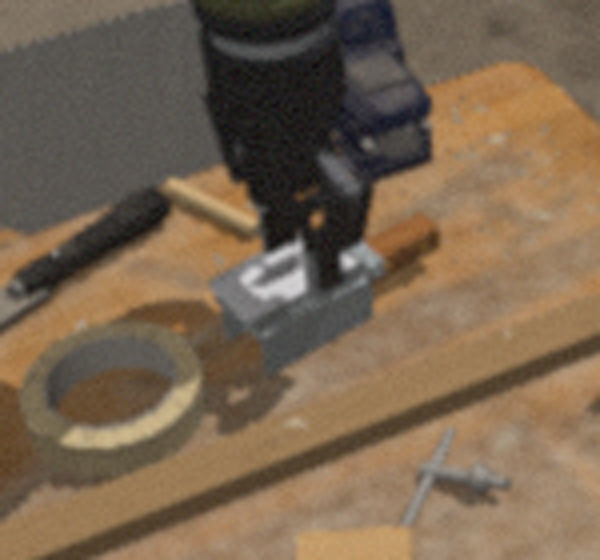

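View pics/t4.png

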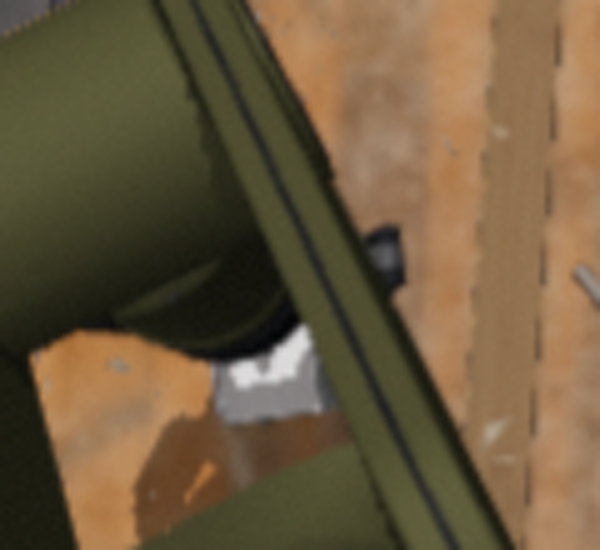

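Run:
```python
from h import *
i=imaging.camera_info("wrist"); p,d=imaging.grab_frame("wrist"); W=cloud(d,i)
j=imaging.camera_info("scene"); q,e=imaging.grab_frame("scene"); S=cloud(e,j)
np.save('pics/w4.npy',d)
for (u,v) in ((268,245),(262,262),(270,280),(372,245),(378,262),(366,240),(333,238),(320,160),(300,240),(340,260),(310,313),(320,100)): print((u,v),W[v,u].round(4))
print('scene tip')
for v in range(178,200,2):
    print(v,[tuple(S[v,u].round(3)) for u in range(254,272,4)])
```

```text
(268, 245) [0.4445 0.2914 0.0534]
(262, 262) [0.4439 0.2916 0.0703]
(270, 280) [0.4537 0.2955 0.0665]
(372, 245) [0.4365 0.3374 0.0531]
(378, 262) [0.4363 0.3369 0.0697]
(366, 240) [0.437  0.3357 0.0471]
(333, 238) [0.4358 0.3194 0.0541]
(320, 160) [0.4051 0.3082 0.0377]
(300, 240) [0.4469 0.3054 0.037 ]
(340, 260) [0.4462 0.3246 0.0534]
(310, 313) [0.4854 0.3171 0.0409]
(320, 100) [ 0.3775  0.3035 -0.0008]
scene tip
178 [(np.float64(0.441), np.float64(0.294), np.float64(0.088)), (np.float64(0.448), np.float64(0.285), np.float64(0.092)), (np.float64(0.447), np.float64(0.26), np.float64(0.11)), (np.float64(0.457), np.float64(0.261), np.float64(0.105)), (np.float64(0.467), np.float64(0.262), np.float64(0.099))]
180 [(np.float64(0.46), np.float64(0.344), np.float64(0.038)), (np.float64(0.446), np.float64(0.283), np.float64(0.088)), (np.float64(0.447), np.float64(0.26), np.float64(0.104)), (np.float64(0.459), np.float64(0.266), np.float64(0.094)), (np.float64(0.469), np.float64(0.267), np.float64(0.089))]
182 [(np.float64(0.456), np.float64(0.336), np.float64(0.039)), (np.float64(0.445),
[... 1902 characters left out ...]
0.466), np.float64(0.292), np.float64(0.029)), (np.float64(0.476), np.float64(0.29), np.float64(0.025))]
196 [(np.float64(0.443), np.float64(0.313), np.float64(0.017)), (np.float64(0.45), np.float64(0.305), np.float64(0.02)), (np.float64(0.454), np.float64(0.289), np.float64(0.03)), (np.float64(0.465), np.float64(0.292), np.float64(0.022)), (np.float64(0.477), np.float64(0.294), np.float64(0.015))]
198 [(np.float64(0.442), np.float64(0.313), np.float64(0.01)), (np.float64(0.443), np.float64(0.288), np.float64(0.029)), (np.float64(0.453), np.float64(0.289), np.float64(0.024)), (np.float64(0.465), np.float64(0.291), np.float64(0.016)), (np.float64(0.475), np.float64(0.291), np.float64(0.011))]
```

Run:
```python
from h import *
i=imaging.camera_info("wrist"); d=np.load('pics/w4.npy'); W=cloud(d,i)
for u in (256,262,268,274,362,366,372,378,382):
    print(u,[(v,*(W[v,u]*1000).round(0).astype(int)) for v in range(222,262,4) if np.isfinite(W[v,u,0])])
s=sensors.sense(); R=Ro.from_rotvec(s["tool_rot"]).as_matrix(); c=-i["R"].T@i["t"]; print('cam in tool',R.T@(c-s["position"]))
```

```text
256 [(222, np.int64(457), np.int64(277), np.int64(-2)), (226, np.int64(459), np.int64(277), np.int64(0)), (230, np.int64(462), np.int64(277), np.int64(-1)), (234, np.int64(464), np.int64(278), np.int64(-1)), (238, np.int64(467), np.int64(278), np.int64(-1)), (242, np.int64(470), np.int64(278), np.int64(-1)), (246, np.int64(450), np.int64(285), np.int64(45)), (250, np.int64(450), np.int64(286), np.int64(49)), (254, np.int64(445), np.int64(288), np.int64(62)), (258, np.int64(445), np.int64(289), np.int64(66))]
262 [(222, np.int64(455), np.int64(281), np.int64(0)), (226, np.int64(458), np.int64(281), np.int64(-1)), (230, np.int64(461), np.int64(281), np.int64(-1)), (234, np.int64(464), np.int64(281), np.int64(-1)), (238, np.int64(467), np.int64(282), np.int64(-1)), (242, np.int64(445), np.int64(288), np.int64(49)), (246, np.int64(445), np.int64(289), np.int64(54)), (250, np.int64(445), np.int64(290), np.int64(58)), (254, np.int64(445), np.int64(290), np.int64(62)), (258, np.int64(444), np.int64(291), np.int64(66))]
268 [(222, np.int64(443), np.int64(287), np.int64(29)), (226, np.int64(4
[... 2777 characters left out ...]
6), np.int64(340), np.int64(54)), (250, np.int64(436), np.int64(339), np.int64(58)), (254, np.int64(436), np.int64(338), np.int64(63)), (258, np.int64(436), np.int64(338), np.int64(66))]
382 [(222, np.int64(443), np.int64(355), np.int64(-1)), (226, np.int64(445), np.int64(355), np.int64(-1)), (230, np.int64(448), np.int64(356), np.int64(-1)), (234, np.int64(450), np.int64(357), np.int64(-1)), (238, np.int64(453), np.int64(357), np.int64(-1)), (242, np.int64(456), np.int64(358), np.int64(-2)), (246, np.int64(439), np.int64(344), np.int64(45)), (250, np.int64(439), np.int64(343), np.int64(51)), (254, np.int64(440), np.int64(343), np.int64(54))]
cam in tool [ 0.06722063 -0.00050369 -0.15884455]
```

The fingers closed above the lid without touching it. Wrist depth puts the fingertips about 24 mm behind the reported TCP, which disagrees with the stated 8 mm ahead. I'll trust the depth: reopen, go lower in checked steps, and watch the tips and the force.

Request:
{"api": "send_rows", "payload": {"commands": "85 0 0 0 0 0 0; 85 0 0 0 0 0 0; 85 0 0 0 0 0 0; 85 0.07 -0.08 0 0.03 0.06 0; 85 0 0 0.15 0 0 0; 85 0 0 0 0 0 0"}}

```text
time_s: 4.45
position: [0.4485, 0.3121, 0.0133]
tool_rot: [0.274, -3.127, 0.002]
ft_force: [0.2, 0.6, 0.2]
grip_width: 0.085
```

```bash
cat >> h.py <<'E'
def tips(name=None):
    s=sensors.sense(); i=imaging.camera_info("wrist"); p,d=imaging.grab_frame("wrist"); W=cloud(d,i)
    if name: cv2.imwrite(f"pics/{name}.png",p)
    R=Ro.from_rotvec(s["tool_rot"]).as_matrix(); T=(W-s["position"])@R  # tool frame
    X=T.reshape(-1,3); X=X[np.isfinite(X).all(1)]
    w=s["grip_width"]/2
    for sg in (-1,1):
        y=X[:,1]*sg
        m=(y>w-.002)&(y<w+.009)&(X[:,0]>-.012)&(X[:,0]<.022)&(X[:,2]<.06)&(X[:,2]>-.06)
        P=X[m]; h=np.histogram(P[:,2],bins=np.arange(-.06,.061,.004)); 
        print('side',sg,[(int(round(1000*b)),n) for b,n in zip(h[1],h[0]) if n>3])
    return p,W,T
E
python3 - <<'E'
from h import *
go([.449,.313,-.015],down(np.radians(100)))
tips('w5')
E
```

```text
t 4.45 pos [0.4485 0.3121 0.0133] F [0.2 0.6 0.2] w 0.085 j [ 0.531  0.497  1.804 -0.     0.843 -1.215]
total shift (units) [-0.018  0.02   0.708] turn [-0.007 -0.017  0.004] min rows 1.0
-0.018 0.02 0.708 -0.007 -0.017 0.004
side -1 [(-60, np.int64(267)), (-56, np.int64(293)), (-52, np.int64(264)), (-48, np.int64(234)), (-44, np.int64(223)), (-40, np.int64(199)), (-36, np.int64(162)), (-32, np.int64(68)), (12, np.int64(967))]
side 1 [(-60, np.int64(275)), (-56, np.int64(287)), (-52, np.int64(255)), (-48, np.int64(247)), (-44, np.int64(225)), (-40, np.int64(198)), (-36, np.int64(156)), (-32, np.int64(69)), (12, np.int64(662))]
```

View pics/w5.png

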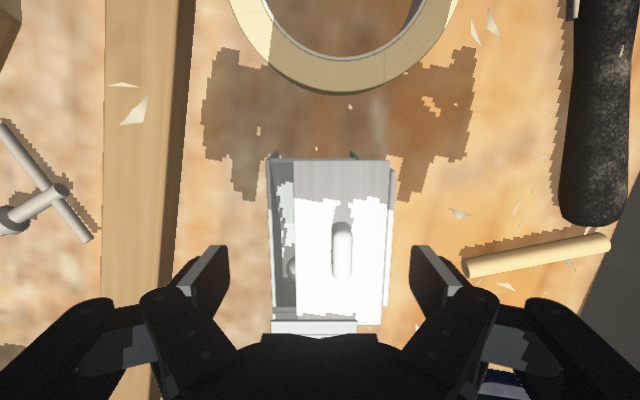

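Run:
```python
from h import *
p,W,T=tips()
for u in (250,270,290,320,350,370):
    print(u,[(v,*(T[v,u]*1000).round(0).astype(int).tolist()) for v in range(330,400,6) if np.isfinite(T[v,u,0])])
```

```text
side -1 [(-60, np.int64(271)), (-56, np.int64(293)), (-52, np.int64(254)), (-48, np.int64(242)), (-44, np.int64(224)), (-40, np.int64(200)), (-36, np.int64(163)), (-32, np.int64(67)), (12, np.int64(953)), (16, np.int64(9))]
side 1 [(-60, np.int64(273)), (-56, np.int64(290)), (-52, np.int64(268)), (-48, np.int64(240)), (-44, np.int64(215)), (-40, np.int64(210)), (-36, np.int64(155)), (-32, np.int64(67)), (12, np.int64(669)), (16, np.int64(4))]
250 [(330, -72, -47, 14), (336, -77, -47, 14), (342, -82, -47, 14), (348, 10, -18, -95), (354, 11, -17, -98), (360, 19, -15, -108), (366, 19, -14, -110), (372, 19, -14, -111), (378, 20, -13, -113), (384, 19, -13, -114), (390, 19, -13, -115), (396, 20, -13, -117)]
270 [(330, -73, -33, 15), (336, 11, -13, -91), (342, 9, -13, -92), (348, 11, -13, -96), (354, 11, -12, -98), (360, 10, -12, -98), (366, 11, -12, -101), (372, 11, -11, -103), (378, 10, -11, -104), (384, 19, -9, -114), (390, 20, -9, -116), (396, 19, -9, -116)]
290 [(330, -39, -15, -28), (336, 10, -8, -91), (342, 10, -8, -93), (348, 11, -8, -95), (354, 11, -7, -98), (360, 11, -7, -99), (36
[... 151 characters left out ...]
6, -42, 0, -28), (342, 10, 0, -93), (348, 10, 0, -95), (354, 10, 0, -96), (360, 10, 0, -99), (366, 11, 0, -102), (372, 11, 0, -103), (378, 11, 0, -105), (384, 10, 0, -106), (390, 10, 0, -107), (396, 12, 0, -110)]
350 [(330, -39, 15, -27), (336, 10, 8, -90), (342, 10, 8, -93), (348, 11, 7, -96), (354, 10, 7, -97), (360, 10, 7, -99), (366, 11, 7, -101), (372, 10, 7, -102), (378, 11, 6, -104), (384, 10, 6, -106), (390, 10, 6, -107), (396, 11, 6, -109)]
370 [(330, -73, 34, 14), (336, 10, 13, -90), (342, 10, 13, -92), (348, 10, 12, -95), (354, 11, 12, -97), (360, 11, 12, -99), (366, 11, 11, -101), (372, 11, 11, -103), (378, 9, 11, -103), (384, 20, 9, -114), (390, 19, 9, -115), (396, 19, 9, -116)]
```

The gripper body also sits 25 mm farther back than stated, so the real tool is simply 25 mm behind the reported TCP. I'll use that offset from here on. In picture w5 the scoop is between the pads, with its walls at columns 268–395.

Request:
{"api": "send_rows", "payload": {"commands": "85 0 0.05 0.3 0 0 0; 85 0 0 0.25 0 0 0; 85 0 0 0.18 0 0 0; 85 0 0 0 0 0 0"}}

```text
time_s: 4.95
position: [0.4484, 0.3146, -0.0182]
tool_rot: [0.275, -3.128, 0.001]
ft_force: [0.5, 0.0, 0.2]
grip_width: 0.0852
```

Run:
```python
from h import *
go([.449,.313,-.016],down(np.radians(100)))
tips('w6')
```

```text
t 4.95 pos [ 0.4484  0.3146 -0.0182] F [0.5 0.  0.2] w 0.0852 j [ 0.535  0.545  1.827 -0.     0.771 -1.211]
total shift (units) [-0.008 -0.042 -0.055] turn [-0.005 -0.011  0.005] min rows 1.0
-0.008 -0.042 -0.055 -0.005 -0.011 0.005
side -1 [(-60, np.int64(278)), (-56, np.int64(293)), (-52, np.int64(260)), (-48, np.int64(245)), (-44, np.int64(201)), (-40, np.int64(216)), (-36, np.int64(158)), (-32, np.int64(68)), (-20, np.int64(1114)), (-16, np.int64(11))]
side 1 [(-60, np.int64(273)), (-56, np.int64(292)), (-52, np.int64(259)), (-48, np.int64(240)), (-44, np.int64(222)), (-40, np.int64(195)), (-36, np.int64(157)), (-32, np.int64(75)), (-20, np.int64(688)), (-16, np.int64(9))]
```

View pics/w6.png

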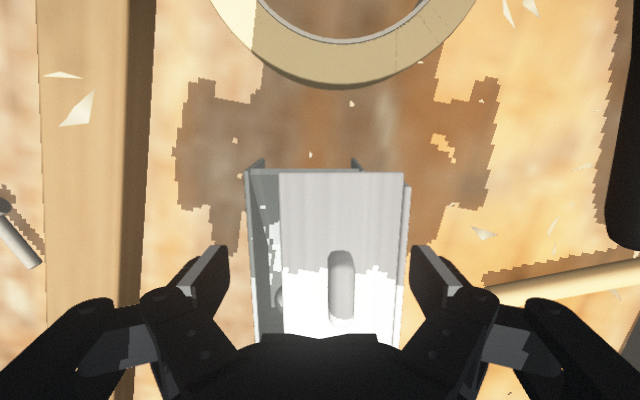

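Request:
{"api": "send_rows", "payload": {"commands": "70 0 0 -0.03 0 0 0; 60 0 0 0 0 0 0; 55 0 0 0 0 0 0; 50 0 0 0 0 0 0; 40 0 0 0 0 0 0; 40 0 0 0 0 0 0; 40 0 0 0 0 0 0; 40 0 0 0 0 0 0", "newtons": 45}}

```text
time_s: 5.8
position: [0.4489, 0.3142, -0.0157]
tool_rot: [0.275, -3.129, 0.001]
ft_force: [-0.4, -0.5, 0.3]
grip_width: 0.0465
```

Run:
```python
from h import *
go([.449,.313,-.016],down(np.radians(100)))
tips('w7')
```

```text
t 5.8 pos [ 0.4489  0.3142 -0.0157] F [-0.4 -0.5  0.3] w 0.0465 j [ 5.340e-01  5.410e-01  1.825e+00 -1.000e-03  7.760e-01 -1.211e+00]
total shift (units) [ 0.004 -0.029  0.008] turn [-0.006 -0.002  0.004] min rows 1.0
0.004 -0.029 0.008 -0.006 -0.002 0.004
side -1 [(-60, np.int64(235)), (-56, np.int64(739)), (-52, np.int64(78)), (-48, np.int64(54)), (-44, np.int64(41)), (-40, np.int64(31)), (-36, np.int64(18)), (-32, np.int64(11)), (-28, np.int64(4)), (-16, np.int64(6))]
side 1 [(-60, np.int64(262)), (-56, np.int64(516)), (-52, np.int64(75)), (-48, np.int64(65)), (-44, np.int64(53)), (-40, np.int64(35)), (-36, np.int64(25)), (-32, np.int64(17)), (-28, np.int64(10)), (-16, np.int64(60))]
```

View pics/w7.png

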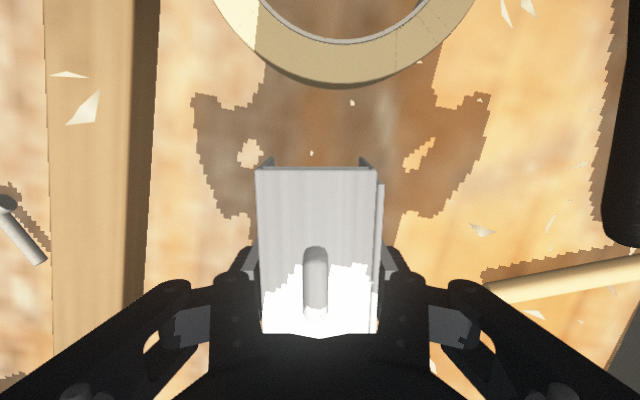

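Shut and gripped: the width is 46.5 mm and the tab is centred at (316,275). Lifting.

Request:
{"api": "send_rows", "payload": {"commands": "40 0 0 -0.3 0 0 0; 40 0 0 -0.4 0 0 0; 40 0 0 -0.5 0 0 0; 40 0 0 -0.5 0 0 0; 40 0 0 -0.5 0 0 0; 40 0 0 -0.3 0 0 0; 40 0 0 0 0 0 0; 40 0 0 0 0 0 0"}}

```text
time_s: 6.65
position: [0.445, 0.314, 0.0886]
tool_rot: [0.274, -3.122, 0.002]
ft_force: [-0.3, 0.7, -4.2]
grip_width: 0.0462
```

Run:
```python
from h import *
tips('w8')
go([.5,-.2,.09],down(np.radians(90)))
from scipy.optimize import least_squares
# planar fit from poses with j4~0 tool down
D=[([.307,1.506,1.328],np.hypot(.1838,.5441),.2136),([.346,1.663,1.124],np.hypot(.4603,.3109),.1368),([.413,1.742,.981],np.hypot(.4545,.3109),.0757),([.487,1.797,.848],np.hypot(.4512,.3164),.0205),([.541,1.825,.776],np.hypot(.4489,.3142),-.0157)]
s=sensors.sense(); q=s["joint_positions"]; D.append(([q[1],q[2],q[4]],np.hypot(*s["position"][:2]),s["position"][2]))
def f(x):
    a,b,hL,o=x; r=[]
    for (q2,q3,q5),R,z in D:
        r+= [a*np.sin(q2)+b*np.sin(q2+q3)+o*0-R, hL+a*np.cos(q2)+b*np.cos(q2+q3)-z]
    return r
r=least_squares(f,[.4,.4,.1,0]); print(r.x, np.abs(r.fun).max())
```

```text
side -1 [(-60, np.int64(228)), (-56, np.int64(753)), (-52, np.int64(87)), (-48, np.int64(56)), (-44, np.int64(35)), (-40, np.int64(31)), (-36, np.int64(24)), (-32, np.int64(10))]
side 1 [(-60, np.int64(248)), (-56, np.int64(539)), (-52, np.int64(86)), (-48, np.int64(62)), (-44, np.int64(50)), (-40, np.int64(35)), (-36, np.int64(26)), (-32, np.int64(16)), (-28, np.int64(10))]
t 6.7 pos [0.4451 0.3141 0.0885] F [ 0.4 -0.4 -4.5] w 0.0462 j [ 0.536  0.396  1.729  0.002  1.024 -1.211]
total shift (units) [  0.883 -12.894  -0.019] turn [-0.011 -0.055  1.252] min rows 13.0
0.063 -0.921 -0.001 -0.001 -0.004 0.089
0.052 -0.922 -0.001 -0.001 -0.004 0.089
0.04 -0.922 -0.002 -0.001 -0.004 0.089
0.029 -0.923 -0.002 -0.001 -0.004 0.089
0.017 -0.923 -0.002 -0.001 -0.004 0.089
0.006 -0.923 -0.002 -0.001 -0.004 0.089
-0.006 -0.923 -0.002 -0.001 -0.004 0.089
-0.018 -0.923 -0.002 -0.001 -0.004 0.089
-0.029 -0.923 -0.002 -0.001 -0.004 0.089
-0.041 -0.922 -0.002 -0.001 -0.004 0.089
-0.052 -0.922 -0.002 -0.001 -0.004 0.089
-0.064 -0.921 -0.003 -0.001 -0.004 0.089
-0.075 -0.92 -0.003 -0.001 -0.004 0.089
-0.087 -0.919 -0.003 -0.001 -0.004 0.089
[ 0.47810037  0.43160454 -0.12582667  0.        ] 0.012802717228988153
```

View pics/w8.png

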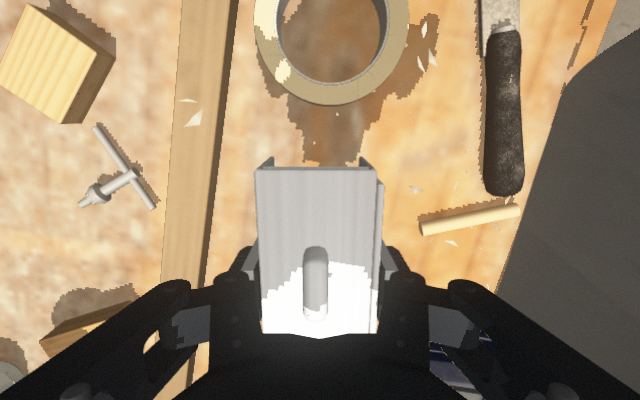

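Lifted with the lid shut: the width is 46.2 mm and the tab is centred. Pouring with the nose towards the robot would need the wrist past its limit, so I'll set the scoop down with its nose pointing at the tin, on the clear right side, and pour sideways along the tin's long axis.

Run:
```python
from h import *
s=sensors.sense(); s["position"]=s["position"]+[0,0,.06]
go([.527,-.192,.145],down(np.radians(3.8)),s)
```

```text
t 6.7 pos [0.4451 0.3141 0.1485] F [ 0.4 -0.4 -4.5] w 0.0462 j [ 0.536  0.396  1.729  0.002  1.024 -1.211]
total shift (units) [  0.183 -12.815   0.1  ] turn [-0.052 -0.037 12.027] min rows 13.0
0.013 -0.915 0.007 -0.004 -0.003 0.859
-0.097 -0.91 0.007 -0.004 -0.003 0.859
-0.205 -0.892 0.006 -0.004 -0.003 0.859
-0.31 -0.861 0.006 -0.004 -0.003 0.859
-0.411 -0.818 0.006 -0.004 -0.003 0.859
-0.506 -0.763 0.005 -0.004 -0.003 0.859
-0.594 -0.697 0.005 -0.004 -0.003 0.859
-0.673 -0.621 0.005 -0.004 -0.003 0.859
-0.742 -0.536 0.005 -0.004 -0.003 0.859
-0.801 -0.443 0.005 -0.004 -0.003 0.859
-0.848 -0.344 0.005 -0.004 -0.003 0.859
-0.883 -0.24 0.005 -0.004 -0.003 0.859
-0.906 -0.133 0.006 -0.004 -0.003 0.859
-0.915 -0.024 0.006 -0.004 -0.003 0.859
```

Request:
{"api": "send_rows", "payload": {"commands": "40 0 0 -0.5 0 0 0; 40 0 0 -0.5 0 0 0; 40 0 0 -0.5 0 0 0; 40 0 0 0 0 0 0"}}

```text
time_s: 7.1
position: [0.4419, 0.3123, 0.145]
tool_rot: [0.273, -3.111, 0.01]
ft_force: [0.7, 0.4, -3.9]
grip_width: 0.0461
```

Request:
{"api": "send_rows", "payload": {"commands": "40 0 -0.58 0 0 0 0.55; 40 -0.04 -0.58 0 0 0 0.55; 40 -0.09 -0.58 0 0 0 0.55; 40 -0.13 -0.57 0 0 0 0.55; 40 -0.17 -0.56 0 0 0 0.55; 40 -0.22 -0.54 0 0 0 0.55; 40 -0.26 -0.52 0 0 0 0.55; 40 -0.3 -0.5 0 0 0 0.55; 40 -0.33 -0.48 0 0 0 0.55; 40 -0.37 -0.45 0 0 0 0.55"}}

```text
time_s: 8.1
position: [0.4696, 0.0747, 0.129]
tool_rot: [-0.944, -2.957, 0.038]
ft_force: [0.0, -0.9, -3.6]
grip_width: 0.0465
```

Run:
```python
from h import *
go([.527,-.192,.145],down(np.radians(3.8)))
```

```text
t 8.1 pos [0.4696 0.0747 0.129 ] F [ 0.  -0.9 -3.6] w 0.0465 j [ 0.076  0.28   1.795 -0.01   1.11  -0.872]
total shift (units) [-5.023 -4.617 -0.379] turn [-0.32  -0.075  6.346] min rows 6.0
-0.628 -0.577 -0.047 -0.04 -0.009 0.793
-0.688 -0.504 -0.049 -0.04 -0.009 0.793
-0.739 -0.424 -0.051 -0.04 -0.009 0.793
-0.782 -0.34 -0.052 -0.04 -0.009 0.793
-0.815 -0.251 -0.053 -0.04 -0.009 0.793
-0.837 -0.159 -0.053 -0.04 -0.009 0.793
-0.85 -0.065 -0.052 -0.04 -0.009 0.793
-0.852 0.029 -0.051 -0.04 -0.009 0.793
```

Request:
{"api": "send_rows", "payload": {"commands": "40 -0.46 -0.46 -0.12 -0.06 0 0.6; 40 -0.5 -0.42 -0.1 -0.06 0 0.6; 40 -0.54 -0.37 -0.1 -0.06 0 0.6; 40 -0.57 -0.32 -0.1 -0.06 0 0.6; 40 -0.6 -0.27 -0.08 -0.04 0 0.6; 40 -0.62 -0.21 -0.08 -0.04 0 0.6; 40 -0.63 -0.16 -0.08 -0.04 0 0.6; 40 -0.64 -0.1 -0.06 -0.04 0 0.6; 40 -0.4 -0.05 -0.05 0 0 0.4; 40 0 0 0 0 0 0"}}

```text
time_s: 9.1
position: [0.4998, -0.1571, 0.1386]
tool_rot: [-1.978, -2.394, -0.008]
ft_force: [0.3, 0.4, -2.9]
grip_width: 0.0462
```

Run:
```python
from h import *
p,W,T=tips('w9')
go([.527,-.192,.145],down(np.radians(3.8)))
X=W.reshape(-1,3); X=X[np.isfinite(X).all(1)]
m=(X[:,2]>.016)&(X[:,2]<.03)&(abs(X[:,1]+.05)<.08)&(X[:,0]>.44)&(X[:,0]<.58); P=X[m]
print(len(P)); 
if len(P)>10: print(cv2.minAreaRect((P[:,:2]*1000).astype(np.float32)))
```

```text
side -1 [(-60, np.int64(222)), (-56, np.int64(609)), (-52, np.int64(81)), (-48, np.int64(62)), (-44, np.int64(44)), (-40, np.int64(37)), (-36, np.int64(24)), (-32, np.int64(15)), (-28, np.int64(6))]
side 1 [(-60, np.int64(242)), (-56, np.int64(703)), (-52, np.int64(85)), (-48, np.int64(54)), (-44, np.int64(43)), (-40, np.int64(26)), (-36, np.int64(20)), (-32, np.int64(11)), (-28, np.int64(5))]
t 9.15 pos [ 0.499  -0.1558  0.1383] F [-0.9  0.2 -4.8] w 0.0466 j [-0.396  0.324  1.695  0.018  1.157 -0.594]
total shift (units) [-1.014  0.511 -0.211] turn [-0.158 -0.226  0.893] min rows 2.0
-0.507 0.255 -0.105 -0.079 -0.113 0.447
-0.492 0.288 -0.095 -0.079 -0.113 0.447
1158
((519.4105834960938, -51.06926727294922), (75.94013977050781, 107.88421630859375), 3.8044817447662354)
```

View pics/w9.png

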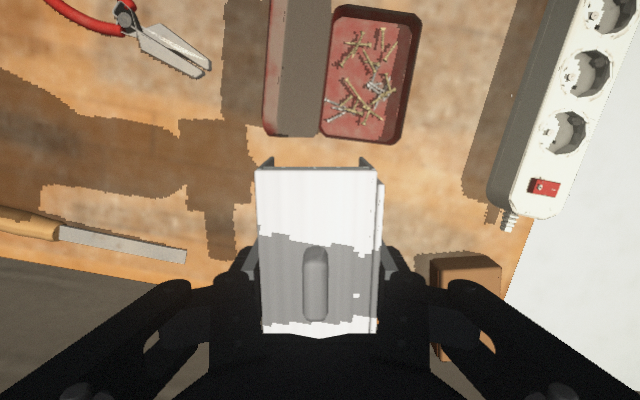

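The picture shows the tin's open tray at (375,75) and its lid at (295,65). The lid of the scoop is still shut in the grip. The refined tin centre is (0.519, -0.051), yaw 3.8°. The knife and the block are clear of the landing spot.

Run:
```python
from h import *
go([.528,-.193,.05],down(np.radians(3.8)))
```

```text
t 9.15 pos [ 0.499  -0.1558  0.1383] F [-0.9  0.2 -4.8] w 0.0466 j [-0.396  0.324  1.695  0.018  1.157 -0.594]
total shift (units) [-1.121  0.578  2.161] turn [-0.158 -0.226  0.893] min rows 3.0
-0.374 0.193 0.72 -0.053 -0.075 0.298
-0.358 0.203 0.726 -0.053 -0.075 0.298
-0.342 0.212 0.731 -0.053 -0.075 0.298
```

Request:
{"api": "send_rows", "payload": {"commands": "40 -0.3 0.14 0.35 -0.04 -0.06 0.22; 40 -0.3 0.15 0.4 -0.04 -0.06 0.22; 40 -0.28 0.16 0.4 -0.04 -0.06 0.22; 40 -0.25 0.16 0.4 -0.04 -0.05 0.22; 40 -0.1 0.05 0.35 0 0 0.1; 40 0 0 0 0 0 0"}}

```text
time_s: 9.75
position: [0.5267, -0.192, 0.0523]
tool_rot: [-2.148, -2.277, 0.001]
ft_force: [0.2, 0.6, -3.9]
grip_width: 0.0465
```

Run:
```python
from h import *
go([.528,-.193,-.012],down(np.radians(3.8)))
```

```text
t 9.75 pos [ 0.5267 -0.192   0.0523] F [ 0.2  0.6 -3.9] w 0.0465 j [-0.427  0.461  1.73   0.004  0.962 -0.488]
total shift (units) [-0.04   0.045  1.608] turn [-0.061 -0.057 -0.056] min rows 2.0
-0.02 0.023 0.804 -0.031 -0.029 -0.028
-0.017 0.019 0.804 -0.031 -0.029 -0.028
```

Lowering gently until the force shows contact.

Request:
{"api": "send_rows", "payload": {"commands": "40 -0.02 0.02 0.5 -0.03 -0.03 -0.03; 40 -0.02 0.02 0.5 -0.03 -0.03 -0.03; 40 0 0 0.4 0 0 0; 40 0 0 0.12 0 0 0; 40 0 0 0.06 0 0 0; 40 0 0 0 0 0 0; 40 0 0 0 0 0 0"}}

```text
time_s: 10.45
position: [0.5275, -0.187, -0.0113]
tool_rot: [-2.133, -2.303, -0.002]
ft_force: [-0.9, -0.0, -3.2]
grip_width: 0.0461
```

Run:
```python
from h import *
go([.528,-.193,-.0157],down(np.radians(3.8)))
```

```text
t 10.45 pos [ 0.5275 -0.187  -0.0113] F [-0.9 -0.  -3.2] w 0.0461 j [-0.417  0.546  1.794  0.003  0.804 -0.496]
total shift (units) [-0.151  0.001  0.109] turn [-0.008 -0.02   0.074] min rows 1.0
-0.151 0.001 0.109 -0.008 -0.02 0.074
```

Request:
{"api": "send_rows", "payload": {"commands": "40 -0.1 0 0.06 0 0 0.05; 40 0 0 0.05 0 0 0; 40 0 0 0.03 0 0 0; 40 0 0 0 0 0 0"}}

```text
time_s: 10.85
position: [0.5297, -0.1923, -0.0151]
tool_rot: [2.142, 2.295, 0.004]
ft_force: [0.9, -0.6, -4.5]
grip_width: 0.0461
```

Run:
```python
from h import *
go([.528,-.193,-.0157],down(np.radians(3.8)))
```

```text
t 10.85 pos [ 0.5297 -0.1923 -0.0151] F [ 0.9 -0.6 -4.5] w 0.0461 j [-0.424  0.553  1.793  0.003  0.794 -0.495]
total shift (units) [-0.014 -0.043  0.016] turn [ 0.023 -0.003  0.02 ] min rows 1.0
-0.014 -0.043 0.016 0.023 -0.003 0.02
```

Request:
{"api": "send_rows", "payload": {"commands": "40 0 0 0.03 0 0 0; 40 0 0 0.03 0 0 0; 40 0 0 0.03 0 0 0; 40 0 0 0 0 0 0"}}

```text
time_s: 11.25
position: [0.5299, -0.1925, -0.0152]
tool_rot: [2.141, 2.294, 0.005]
ft_force: [0.0, 0.5, -4.4]
grip_width: 0.0465
```

Request:
{"api": "send_rows", "payload": {"commands": "40 0 0 0.08 0 0 0; 40 0 0 0.08 0 0 0; 40 0 0 0 0 0 0"}}

```text
time_s: 11.55
position: [0.5307, -0.1928, -0.0147]
tool_rot: [2.138, 2.292, 0.006]
ft_force: [0.6, -0.4, -4.1]
grip_width: 0.0465
```

Run:
```python
from h import *
p,W,T=tips('w10')
go([.528,-.193,-.0157],down(np.radians(3.8)))
s=imaging.grab_frame("scene")[0]; cv2.imwrite("pics/s10.png",cv2.resize(s[220:400,250:490],None,fx=3.2,fy=3.2,interpolation=cv2.INTER_CUBIC))
```

```text
side -1 [(-60, np.int64(236)), (-56, np.int64(561)), (-52, np.int64(77)), (-48, np.int64(59)), (-44, np.int64(50)), (-40, np.int64(33)), (-36, np.int64(27)), (-32, np.int64(16)), (-28, np.int64(8)), (-16, np.int64(46))]
side 1 [(-60, np.int64(241)), (-56, np.int64(693)), (-52, np.int64(86)), (-48, np.int64(50)), (-44, np.int64(48)), (-40, np.int64(25)), (-36, np.int64(21)), (-32, np.int64(13)), (-28, np.int64(4))]
t 11.6 pos [ 0.5309 -0.1929 -0.0148] F [-0.6  0.1 -3.3] w 0.0464 j [-0.424  0.552  1.794  0.002  0.787 -0.496]
total shift (units) [ 0.002 -0.073  0.022] turn [0.058 0.018 0.023] min rows 1.0
0.002 -0.073 0.022 0.058 0.018 0.023
```

View pics/w10.png

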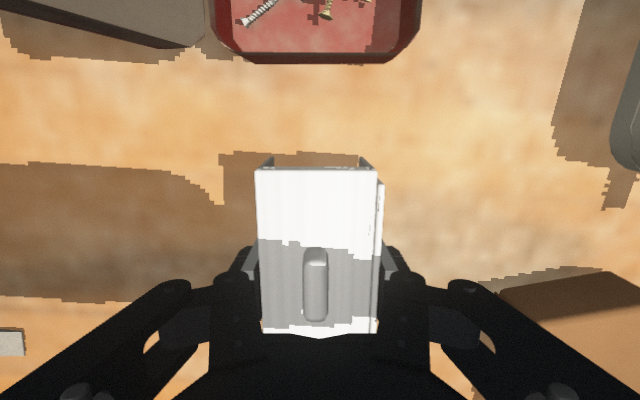

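View pics/s10.png

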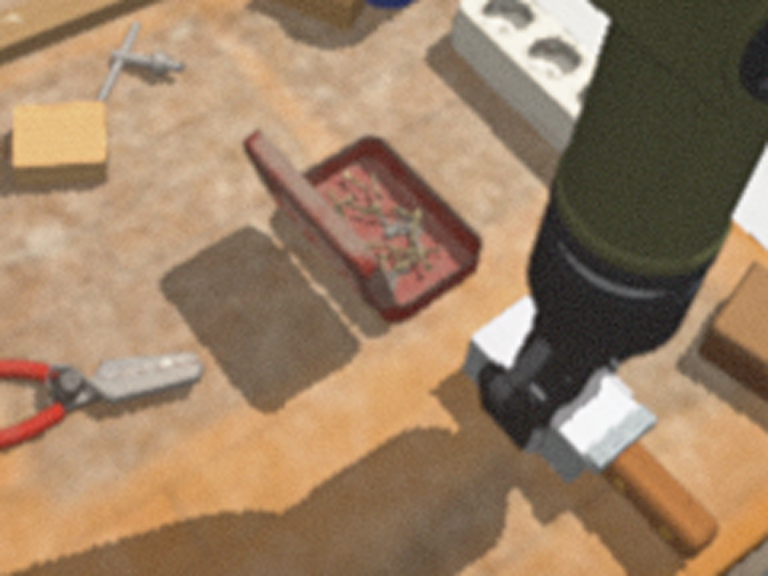

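Run:
```python
from h import *
p,W,T=tips()
for v,u in ((200,320),(200,270),(200,370),(240,290),(110,320),(130,250)): print((u,v),W[v,u].round(4))
```

```text
side -1 [(-60, np.int64(234)), (-56, np.int64(584)), (-52, np.int64(86)), (-48, np.int64(54)), (-44, np.int64(51)), (-40, np.int64(34)), (-36, np.int64(26)), (-32, np.int64(15)), (-28, np.int64(8)), (-20, np.int64(6)), (-16, np.int64(44))]
side 1 [(-60, np.int64(232)), (-56, np.int64(717)), (-52, np.int64(95)), (-48, np.int64(58)), (-44, np.int64(44)), (-40, np.int64(23)), (-36, np.int64(19)), (-32, np.int64(11)), (-28, np.int64(5))]
(320, 200) [ 0.5285 -0.1557  0.0373]
(270, 200) [ 0.5106 -0.1567  0.0381]
(370, 200) [ 0.5466 -0.1544  0.0376]
(290, 240) [ 0.5184 -0.1717  0.0382]
(320, 110) [ 0.5267 -0.124  -0.0007]
(250, 130) [ 0.4954 -0.135   0.0009]
```

The lid top reads 0.038 m, so the scoop stands on the bench. In the picture the nose at (315,165) points at the tin, whose near rim is at row 60. Releasing.

Request:
{"api": "send_rows", "payload": {"commands": "55 0 0 0 0 0 0; 70 0 0 0 0 0 0; 85 0 0 0 0 0 0; 85 0 0 0 0 0 0; 85 0 0 0 0 0 0; 85 0 0 -0.5 0 0 0; 85 0 0 -0.6 0 0 0; 85 0 0 -0.6 0 0 0; 85 0 0 0 0 0 0"}}

```text
time_s: 12.6
position: [0.53, -0.1928, 0.0515]
tool_rot: [2.141, 2.295, 0.004]
ft_force: [-0.2, -0.2, -0.6]
grip_width: 0.0848
```

Run:
```python
from h import *
p,W,T=tips('w11')
X=W.reshape(-1,3); X=X[np.isfinite(X).all(1)]
for lab,(z0,z1) in dict(lid=(.034,.0425),tab=(.047,.06)).items():
    m=(X[:,2]>z0)&(X[:,2]<z1)&(X[:,1]>-.26)&(X[:,1]<-.12)&(X[:,0]>.48)&(X[:,0]<.6); P=X[m]
    r=cv2.minAreaRect((P[:,:2]*1000).astype(np.float32)); print(lab,len(P),r)
go([.528,-.193,.05],down(np.radians(3.8)))
```

```text
side -1 [(-60, np.int64(278)), (-56, np.int64(292)), (-52, np.int64(260)), (-48, np.int64(240)), (-44, np.int64(221)), (-40, np.int64(197)), (-36, np.int64(170)), (-32, np.int64(66)), (48, np.int64(352)), (52, np.int64(322))]
side 1 [(-60, np.int64(264)), (-56, np.int64(298)), (-52, np.int64(257)), (-48, np.int64(245)), (-44, np.int64(220)), (-40, np.int64(194)), (-36, np.int64(166)), (-32, np.int64(70)), (48, np.int64(186)), (52, np.int64(336))]
lid 10623 ((537.0673217773438, -201.9561309814453), (58.3700065612793, 114.82109832763672), 3.8440847396850586)
tab 638 ((539.851806640625, -183.8385467529297), (8.982933044433594, 23.20638656616211), 3.733949899673462)
t 12.65 pos [ 0.5289 -0.1923  0.05  ] F [-0.3  0.4  0.1] w 0.085 j [-0.425  0.461  1.737  0.002  0.942 -0.495]
total shift (units) [-0.016 -0.024  0.001] turn [ 0.011 -0.007  0.021] min rows 1.0
-0.016 -0.024 0.001 0.011 -0.007 0.021
```

View pics/w11.png

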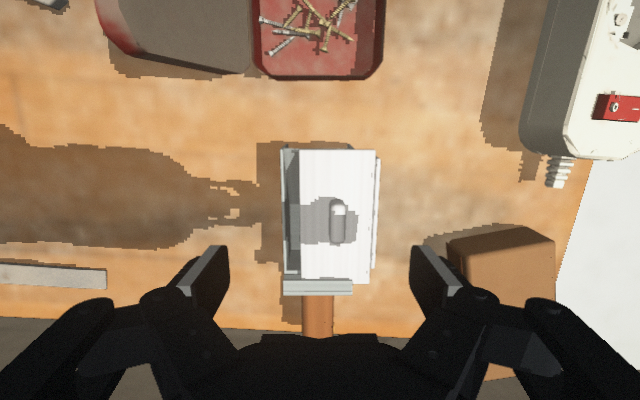

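The tab is at (0.540,-0.184) (pixel (338,220)) and the lid is about 10 mm ajar, as expected. I'll straddle the tab and push the lid aside.

Request:
{"api": "send_rows", "payload": {"commands": "60 0.2 0.25 0 0 0 0; 40 0 0 0 0 0 0; 24 0 0 0 0 0 0; 24 0 0 0 0 0 0; 24 0 0 0 0 0 0; 24 0 0 0 0 0 0", "newtons": 20}}

```text
time_s: 13.25
position: [0.5363, -0.1812, 0.0455]
tool_rot: [-2.137, -2.292, 0.002]
ft_force: [0.3, -0.8, -0.2]
grip_width: 0.0241
```

Run:
```python
from h import *
p,W,T=tips('w12')
go([.540,-.184,.024],down(np.radians(3.8)))
```

```text
side -1 [(-60, np.int64(118)), (-56, np.int64(347)), (-52, np.int64(127)), (-48, np.int64(134)), (-44, np.int64(125)), (-40, np.int64(113)), (-36, np.int64(101)), (-32, np.int64(100)), (-28, np.int64(85)), (-24, np.int64(68)), (-20, np.int64(24)), (4, np.int64(331)), (8, np.int64(335)), (24, np.int64(4))]
side 1 [(-60, np.int64(114)), (-56, np.int64(352)), (-52, np.int64(126)), (-48, np.int64(122)), (-44, np.int64(127)), (-40, np.int64(104)), (-36, np.int64(102)), (-32, np.int64(90)), (-28, np.int64(84)), (-24, np.int64(67)), (-20, np.int64(25)), (4, np.int64(528)), (8, np.int64(310))]
t 13.3 pos [ 0.5362 -0.1812  0.0455] F [-0.2 -0.4  0.1] w 0.024 j [-0.402  0.474  1.727  0.002  0.947 -0.473]
total shift (units) [-0.08   0.092  0.537] turn [-0.042 -0.034  0.025] min rows 1.0
-0.08 0.092 0.537 -0.042 -0.034 0.025
```

Request:
{"api": "send_rows", "payload": {"commands": "24 -0.05 0.09 0.25 -0.04 -0.03 0; 24 0 0 0.25 0 0 0; 24 0 0 0 0 0 0"}}

```text
time_s: 13.6
position: [0.5401, -0.1833, 0.0239]
tool_rot: [2.143, 2.297, 0.001]
ft_force: [-1.0, -0.0, 0.3]
grip_width: 0.0241
```

Run:
```python
from h import *
p,W,T=tips('w13')
go([.540,-.184,.024],down(np.radians(3.8)))
```

```text
side -1 [(-60, np.int64(126)), (-56, np.int64(345)), (-52, np.int64(135)), (-48, np.int64(123)), (-44, np.int64(133)), (-40, np.int64(108)), (-36, np.int64(108)), (-32, np.int64(91)), (-28, np.int64(88)), (-24, np.int64(68)), (-20, np.int64(24)), (-16, np.int64(723))]
side 1 [(-60, np.int64(113)), (-56, np.int64(351)), (-52, np.int64(132)), (-48, np.int64(128)), (-44, np.int64(120)), (-40, np.int64(107)), (-36, np.int64(93)), (-32, np.int64(98)), (-28, np.int64(85)), (-24, np.int64(64)), (-20, np.int64(24)), (-16, np.int64(734))]
t 13.65 pos [ 0.5404 -0.1834  0.0243] F [-0.1  0.5 -0.3] w 0.0243 j [-0.401  0.504  1.743  0.     0.893 -0.471]
total shift (units) [-0.014 -0.012  0.007] turn [0.007 0.002 0.022] min rows 1.0
-0.014 -0.012 0.007 0.007 0.002 0.022
```

View pics/w13.png

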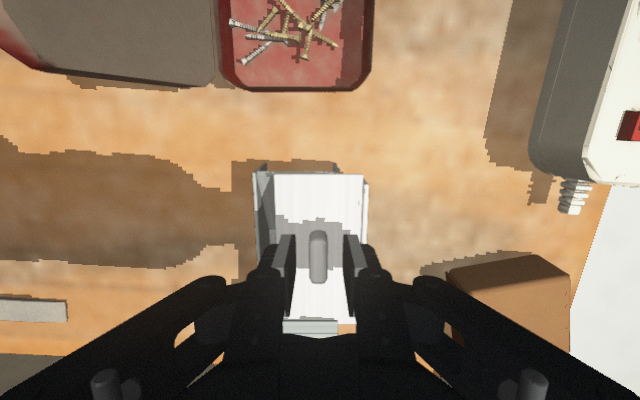

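The tab sits between the pads at (318,258). Pushing along tool +y.

Request:
{"api": "send_rows", "payload": {"commands": "24 0 0.2 0 0 0 0; 24 0 0.2 0 0 0 0; 24 0 0.2 0 0 0 0; 24 0 0.2 0 0 0 0; 24 0 0 0 0 0 0"}}

```text
time_s: 14.15
position: [0.576, -0.1812, 0.0245]
tool_rot: [2.142, 2.296, 0.002]
ft_force: [0.8, -0.8, -0.3]
grip_width: 0.0239
```

Run:
```python
from h import *
go([.5825,-.181,.024],down(np.radians(3.8)))
```

```text
t 14.15 pos [ 0.576  -0.1812  0.0245] F [ 0.8 -0.8 -0.3] w 0.0239 j [-3.750e-01  5.370e-01  1.668e+00  1.000e-03  9.340e-01 -4.440e-01]
total shift (units) [-0.007  0.163  0.013] turn [0.014 0.003 0.021] min rows 1.0
-0.007 0.163 0.013 0.014 0.003 0.021
```

Request:
{"api": "send_rows", "payload": {"commands": "24 0 0.1 0 0 0 0; 24 0 0.08 0 0 0 0; 24 0 0 0 0 0 0; 24 0 0 0 0 0 0"}}

```text
time_s: 14.55
position: [0.5827, -0.1804, 0.0243]
tool_rot: [-2.142, -2.298, 0.001]
ft_force: [-0.2, -0.3, 1.2]
grip_width: 0.0241
```

Run:
```python
from h import *
p,W,T=tips('w14')
go([.5825,-.181,.024],down(np.radians(3.8)))
X=W.reshape(-1,3); X=X[np.isfinite(X).all(1)]
m=(X[:,2]>.034)&(X[:,2]<.0415)&(X[:,1]>-.26)&(X[:,1]<-.12)&(X[:,0]>.48)&(X[:,0]<.63); P=X[m]
r=cv2.minAreaRect((P[:,:2]*1000).astype(np.float32)); print(len(P),r)
```

```text
side -1 [(-60, np.int64(116)), (-56, np.int64(349)), (-52, np.int64(137)), (-48, np.int64(126)), (-44, np.int64(121)), (-40, np.int64(116)), (-36, np.int64(96)), (-32, np.int64(106)), (-28, np.int64(180)), (-24, np.int64(72)), (-20, np.int64(7)), (-16, np.int64(578)), (-12, np.int64(25))]
side 1 [(-60, np.int64(108)), (-56, np.int64(352)), (-52, np.int64(137)), (-48, np.int64(118)), (-44, np.int64(125)), (-40, np.int64(114)), (-36, np.int64(96)), (-32, np.int64(91)), (-28, np.int64(86)), (-24, np.int64(68)), (-20, np.int64(22)), (-16, np.int64(500)), (-12, np.int64(89))]
t 14.6 pos [ 0.5827 -0.1804  0.0243] F [-0.2 -0.4  0.8] w 0.0239 j [-0.369  0.545  1.652 -0.     0.945 -0.439]
total shift (units) [-0.015 -0.006  0.008] turn [-0.003  0.001  0.026] min rows 1.0
-0.015 -0.006 0.008 -0.003 0.001 0.026
9617 ((556.0643920898438, -200.21038818359375), (90.48931884765625, 115.31815338134766), 2.2131316661834717)
```

View pics/w14.png

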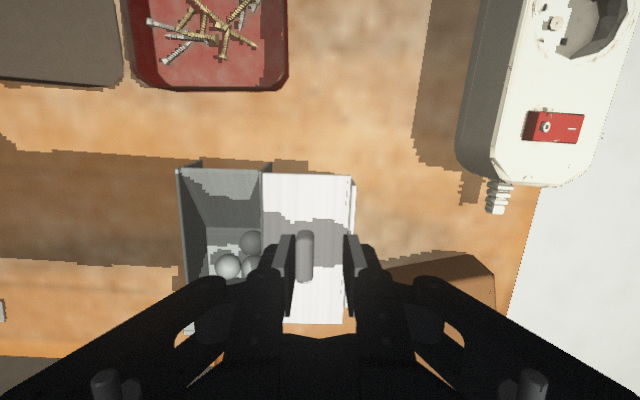

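The lid is fully aside and all three balls show at (229,266), (250,243) and (252,266). I'll back off the tab, rise and measure.

Request:
{"api": "send_rows", "payload": {"commands": "24 0 -0.12 0 0 0 0; 24 0 0 -0.4 0 0 0; 24 0 0 -0.6 0 0 0; 24 0.1 -0.4 -0.6 0 0 0; 24 0 -0.5 -0.3 0 0 0; 24 0 0 0 0 0 0"}}

```text
time_s: 15.2
position: [0.5396, -0.1791, 0.1024]
tool_rot: [-2.143, -2.297, -0.001]
ft_force: [-0.1, -1.1, -0.0]
grip_width: 0.0239
```

Run:
```python
from h import *
p,W,T=tips('w15')
X=W.reshape(-1,3); X=X[np.isfinite(X).all(1)]
for lab,(z0,z1) in dict(all=(.034,.0425),tab=(.047,.06)).items():
    m=(X[:,2]>z0)&(X[:,2]<z1)&(X[:,1]>-.26)&(X[:,1]<-.12)&(X[:,0]>.48)&(X[:,0]<.63); P=X[m]
    r=cv2.minAreaRect((P[:,:2]*1000).astype(np.float32)); print(lab,len(P),r)
go([.53,-.26,.05],down(np.radians(3.8)))
for (u,v) in ((305,330),(315,330),(320,330),(325,320)): print(u,v,W[v,u].round(3))
```

```text
side -1 [(-60, np.int64(114)), (-56, np.int64(353)), (-52, np.int64(127)), (-48, np.int64(127)), (-44, np.int64(131)), (-40, np.int64(110)), (-36, np.int64(100)), (-32, np.int64(91)), (-28, np.int64(87)), (-24, np.int64(71)), (-20, np.int64(21))]
side 1 [(-60, np.int64(119)), (-56, np.int64(349)), (-52, np.int64(126)), (-48, np.int64(121)), (-44, np.int64(127)), (-40, np.int64(110)), (-36, np.int64(93)), (-32, np.int64(99)), (-28, np.int64(79)), (-24, np.int64(68)), (-20, np.int64(24))]
all 5633 ((555.6284790039062, -200.8159942626953), (90.37065124511719, 116.05319213867188), 2.2701289653778076)
tab 391 ((574.9559936523438, -182.00885009765625), (8.962700843811035, 23.58970832824707), 2.1033315658569336)
t 15.25 pos [ 0.541  -0.1793  0.1019] F [ 0.1 -1.   0.6] w 0.0236 j [-3.950e-01  4.060e-01  1.667e+00  1.000e-03  1.067e+00 -4.640e-01]
total shift (units) [-1.995 -0.416  1.297] turn [ 0.012 -0.001  0.021] min rows 2.0
-0.665 -0.139 0.432 0.004 -0.0 0.007
-0.665 -0.138 0.433 0.004 -0.0 0.007
-0.665 -0.137 0.433 0.004 -0.0 0.007
305 330 [ 0.536 -0.421 -0.121]
315 330 [ 0.551 -0.421 -0.122]
320 330 [ 0.559 -0.42  -0.121]
325 320 [ 0.567 -0.421 -0.147]
```

View pics/w15.png

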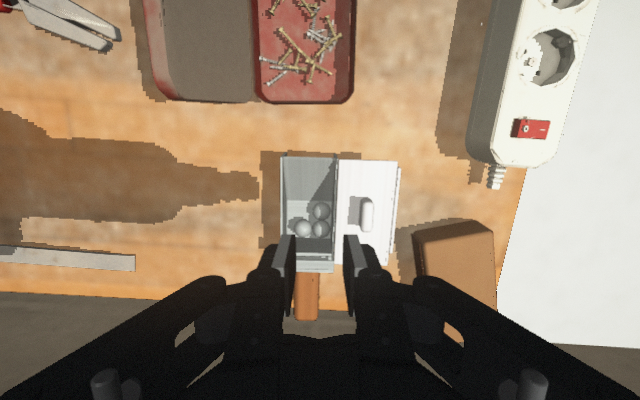

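The balls are at (300–322,210–230). The tab is at opening ≈ 44 mm, the scoop yaw is about 2.2°, and the handle is at (307,295). Moving over the handle.

Run:
```python
from h import *
go([.5335,-.2515,.045],down(np.radians(2.2)))
```

```text
t 15.25 pos [ 0.541  -0.1793  0.1019] F [ 0.1 -1.   0.6] w 0.0236 j [-3.950e-01  4.060e-01  1.667e+00  1.000e-03  1.067e+00 -4.640e-01]
total shift (units) [-1.789 -0.314  1.423] turn [ 0.012 -0.001  0.221] min rows 2.0
-0.596 -0.105 0.474 0.004 -0.0 0.074
-0.597 -0.098 0.474 0.004 -0.0 0.074
-0.598 -0.092 0.474 0.004 -0.0 0.074
```

Request:
{"api": "send_rows", "payload": {"commands": "60 -0.5 -0.06 0 0 0 0.08; 60 -0.5 -0.06 0 0 0 0.08; 60 -0.5 -0.05 0.4 0 0 0.06; 60 -0.3 -0.03 0.5 0 0 0; 60 0 0 0.4 0 0 0; 60 0 0 0 0 0 0"}}

```text
time_s: 15.85
position: [0.542, -0.2549, 0.0461]
tool_rot: [2.175, 2.258, 0.008]
ft_force: [-0.1, -0.7, 0.8]
grip_width: 0.06
```

Run:
```python
from h import *
p,W,T=tips('w16')
go([.5335,-.2515,-.012],down(np.radians(2.2)))
a=imaging.grab_frame("top")[0]; cv2.imwrite("pics/t16.png",cv2.resize(a[150:270,370:520],None,fx=4,fy=4,interpolation=cv2.INTER_CUBIC))
```

```text
side -1 [(-60, np.int64(343)), (-56, np.int64(225)), (-52, np.int64(208)), (-48, np.int64(190)), (-44, np.int64(172)), (-40, np.int64(159)), (-36, np.int64(148)), (-32, np.int64(142)), (-28, np.int64(104)), (-24, np.int64(36)), (4, np.int64(14)), (44, np.int64(441)), (48, np.int64(4))]
side 1 [(-60, np.int64(345)), (-56, np.int64(220)), (-52, np.int64(229)), (-48, np.int64(201)), (-44, np.int64(175)), (-40, np.int64(170)), (-36, np.int64(136)), (-32, np.int64(141)), (-28, np.int64(105)), (-24, np.int64(40)), (44, np.int64(575)), (48, np.int64(12))]
t 15.9 pos [ 0.5427 -0.2552  0.047 ] F [-0.3  1.6  0.9] w 0.0599 j [-0.512  0.502  1.664  0.004  0.966 -0.552]
total shift (units) [ 0.103 -0.24   1.474] turn [ 0.068  0.014 -0.007] min rows 2.0
0.052 -0.12 0.737 0.034 0.007 -0.003
0.051 -0.117 0.737 0.034 0.007 -0.003
```

View pics/w16.png

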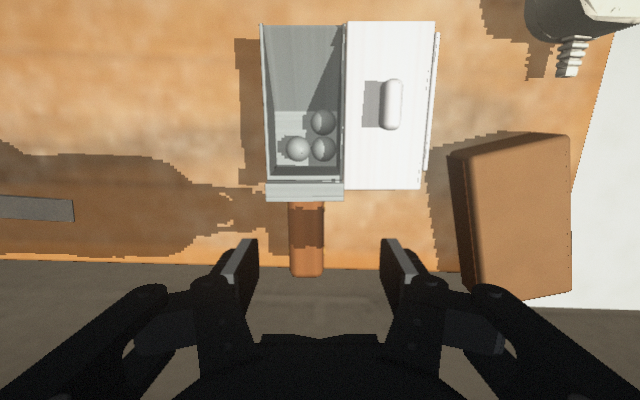

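View pics/t16.png

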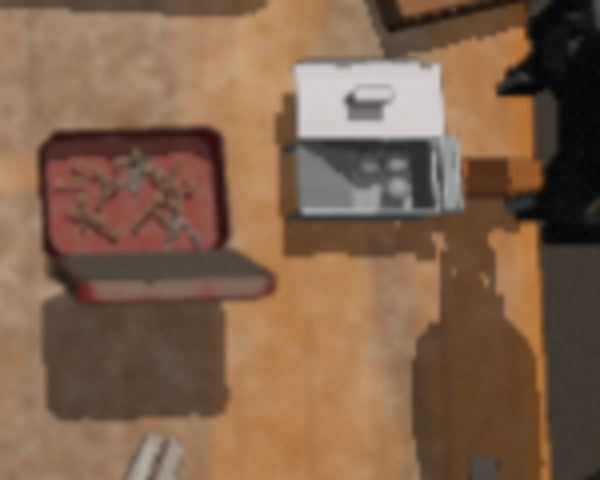

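The fingers straddle the handle lane (handle at (306,240)). Before gripping I'll try the 60° pour tilt with the empty gripper, higher up, to see that the joints allow it.

Request:
{"api": "send_rows", "payload": {"commands": "60 0 0 -0.9 0 0 0; 60 0.5 -0.2 -0.9 0 0 0; 60 0.5 0 -0.9 0 0 0; 60 0 0 0 0 -1 0; 60 0 0 0 0 -1 0; 60 0 0 0 0 -1 0; 60 0 0 0 0 -1 0; 60 0 0 0 0 -1 0; 60 0 0 0 0 -1 0; 60 0 0 0 0 -1 0"}}

```text
time_s: 16.95
position: [0.548, -0.2147, 0.1804]
tool_rot: [1.58, 1.587, -0.816]
ft_force: [-0.1, -0.3, -0.3]
grip_width: 0.0597
```

Run:
```python
from h import *
go([.5335,-.2515,.045],down(np.radians(2.2)))
print(Ro.from_rotvec(sensors.sense()["tool_rot"]).as_matrix().round(3))
```

```text
t 16.95 pos [ 0.548  -0.2147  0.1804] F [-0.1 -0.3 -0.3] w 0.0597 j [ 0.137  0.512  1.846 -1.125  1.229  0.8  ]
total shift (units) [ 2.38  -0.608  2.531] turn [ 0.41   7.29  -0.225] min rows 7.0
0.297 -0.076 0.316 0.051 0.911 -0.028
0.255 -0.073 0.352 0.051 0.911 -0.028
0.209 -0.069 0.382 0.051 0.911 -0.028
0.159 -0.065 0.406 0.051 0.911 -0.028
0.106 -0.062 0.423 0.051 0.911 -0.028
0.052 -0.059 0.434 0.051 0.911 -0.028
-0.003 -0.055 0.437 0.051 0.911 -0.028
-0.059 -0.052 0.434 0.051 0.911 -0.028
[[ 0.033  0.997  0.066]
 [ 0.527  0.039 -0.849]
 [-0.85   0.063 -0.524]]
```

The tilt is feasible (58° reached, j4 = -1.13 with its limit at -1.42). Returning to the handle.

Request:
{"api": "send_rows", "payload": {"commands": "60 0 0 0 0 0.95 0; 60 0 0 0 0 0.95 0; 60 0 0 0 0.1 0.95 0; 60 0 0 0 0.1 0.95 0; 60 0 0 0 0.1 0.95 0; 60 0 0 0 0.1 0.95 0; 60 0 0 0 0 0.95 0; 60 0 0 0 0 0.6 0; 60 0 0 0 0 0 0"}}

```text
time_s: 17.85
position: [0.5601, -0.1998, 0.1658]
tool_rot: [-2.158, -2.251, -0.023]
ft_force: [1.2, -0.2, 0.5]
grip_width: 0.0602
```

Run:
```python
from h import *
go([.5335,-.2515,.05],down(np.radians(2.2)))
```

```text
t 17.85 pos [ 0.5601 -0.1998  0.1658] F [ 1.2 -0.2  0.5] w 0.0602 j [-0.428  0.381  1.52   0.023  1.257 -0.478]
total shift (units) [-1.341 -0.704  2.864] turn [-0.038 -0.195  0.029] min rows 3.0
-0.335 -0.176 0.716 -0.01 -0.049 0.007
-0.33 -0.177 0.718 -0.01 -0.049 0.007
-0.326 -0.177 0.72 -0.01 -0.049 0.007
-0.321 -0.178 0.722 -0.01 -0.049 0.007
```

Request:
{"api": "send_rows", "payload": {"commands": "60 -0.5 -0.26 0.3 0 -0.07 0; 60 -0.5 -0.26 0.5 0 -0.07 0; 60 -0.25 -0.15 0.7 0 -0.05 0; 60 -0.05 -0.03 0.7 0 0 0; 60 0 0 0.4 0 0 0; 60 0 0 0 0 0 0"}}

```text
time_s: 18.45
position: [0.5369, -0.2513, 0.0634]
tool_rot: [2.16, 2.264, -0.013]
ft_force: [0.0, 0.8, -0.2]
grip_width: 0.0598
```

Run:
```python
from h import *
go([.5335,-.2515,-.012],down(np.radians(2.2)))
```

```text
t 18.45 pos [ 0.5369 -0.2513  0.0634] F [ 0.   0.8 -0.2] w 0.0598 j [-0.502  0.474  1.664 -0.013  0.993 -0.542]
total shift (units) [ 0.026 -0.089  1.885] turn [0.019 0.105 0.064] min rows 2.0
0.013 -0.044 0.942 0.01 0.053 0.032
0.006 -0.043 0.942 0.01 0.053 0.032
```

Request:
{"api": "send_rows", "payload": {"commands": "60 0 -0.04 0.5 0 0.05 0.03; 60 0 -0.04 0.5 0 0.05 0.03; 60 0 0 0.45 0 0 0; 60 0 0 0.3 0 0 0; 60 0 0 0 0 0 0"}}

```text
time_s: 18.95
position: [0.5391, -0.2485, -0.0026]
tool_rot: [2.159, 2.263, 0.001]
ft_force: [-0.1, 0.7, 0.7]
grip_width: 0.0602
```

Run:
```python
from h import *
p,W,T=tips('w17')
go([.5335,-.2515,-.012],down(np.radians(2.2)))
```

```text
side -1 [(-60, np.int64(328)), (-56, np.int64(230)), (-52, np.int64(221)), (-48, np.int64(179)), (-44, np.int64(183)), (-40, np.int64(157)), (-36, np.int64(150)), (-32, np.int64(133)), (-28, np.int64(78)), (-24, np.int64(30)), (-4, np.int64(391))]
side 1 [(-60, np.int64(346)), (-56, np.int64(231)), (-52, np.int64(219)), (-48, np.int64(203)), (-44, np.int64(246)), (-40, np.int64(277)), (-36, np.int64(146)), (-32, np.int64(142)), (-28, np.int64(100)), (-24, np.int64(39)), (-4, np.int64(326))]
t 19.0 pos [ 0.5396 -0.2488 -0.0018] F [ 0.8 -0.2  0.3] w 0.0602 j [-0.501  0.558  1.723 -0.003  0.846 -0.546]
total shift (units) [-0.059 -0.159  0.254] turn [0.079 0.069 0.062] min rows 1.0
-0.059 -0.159 0.254 0.079 0.069 0.062
```

View pics/w17.png

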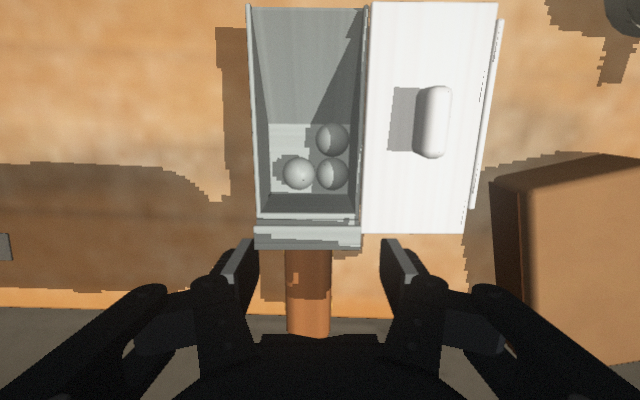

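Request:
{"api": "send_rows", "payload": {"commands": "60 -0.06 -0.16 0.1 0.06 0.06 0.05; 60 0 0 0.15 0 0 0; 60 0 0 0 0 0 0; 45 0 0 0 0 0 0; 30 0 0 0 0 0 0; 12 0 0 0 0 0 0; 12 0 0 0 0 0 0; 12 0 0 0 0 0 0; 12 0 0 0 0 0 0", "newtons": 100}}

```text
time_s: 19.9
position: [0.5353, -0.2529, -0.0085]
tool_rot: [2.171, 2.259, 0.003]
ft_force: [0.2, -0.1, -0.2]
grip_width: 0.0203
```

Run:
```python
from h import *
p,W,T=tips('w18')
go([.5335,-.2515,-.012],down(np.radians(2.2)))
```

```text
side -1 [(-60, np.int64(110)), (-56, np.int64(340)), (-52, np.int64(434)), (-48, np.int64(120)), (-44, np.int64(250)), (-40, np.int64(149)), (-36, np.int64(35)), (-32, np.int64(12)), (-28, np.int64(6))]
side 1 [(-60, np.int64(101)), (-56, np.int64(338)), (-52, np.int64(430)), (-48, np.int64(119)), (-44, np.int64(288)), (-40, np.int64(152)), (-36, np.int64(34)), (-32, np.int64(9)), (-28, np.int64(6))]
t 19.95 pos [ 0.5353 -0.2529 -0.0085] F [-0.9  0.1  0.5] w 0.0205 j [-0.513  0.568  1.727 -0.     0.838 -0.553]
total shift (units) [ 0.038 -0.044  0.086] turn [0.051 0.032 0.01 ] min rows 1.0
0.038 -0.044 0.086 0.051 0.032 0.01
```

View pics/w18.png

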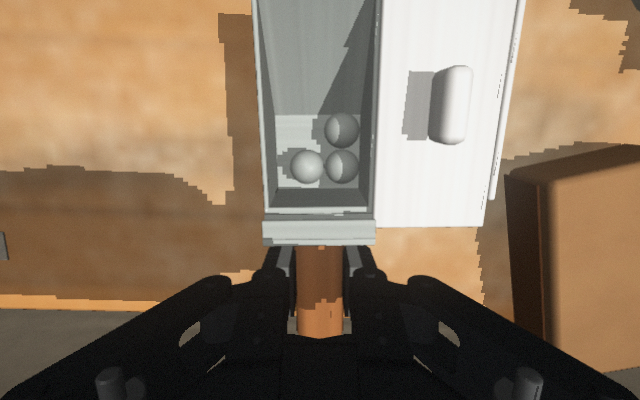

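The handle is gripped (pads at columns 292 and 348, handle between them, 20 mm). Lifting.

Request:
{"api": "send_rows", "payload": {"commands": "12 0 0 -0.15 0 0 0; 12 0 0 -0.3 0 0 0; 12 0 0 -0.4 0 0 0; 12 0 0 -0.5 0 0 0; 12 0 0 -0.5 0 0 0; 12 0 0 -0.5 0 0 0; 12 0 0 -0.3 0 0 0; 12 0 0 0 0 0 0; 12 0 0 0 0 0 0"}}

```text
time_s: 20.85
position: [0.5317, -0.2512, 0.1026]
tool_rot: [2.174, 2.264, -0.001]
ft_force: [-0.2, -0.1, -4.0]
grip_width: 0.0205
```

```bash
cat >> h.py <<'E'
def wsave(name):
    s=sensors.sense(); i=imaging.camera_info("wrist"); p,d=imaging.grab_frame("wrist"); cv2.imwrite(f"pics/{name}.png",p)
    W=cloud(d,i); R=Ro.from_rotvec(s["tool_rot"]).as_matrix(); return W,(W-s["position"])@R
E
python3 - <<'E'
from h import *
W,T=wsave('w19')
go([.525,-.17,.15],down(np.radians(2.2)))
for u,v in ((320,230),(270,100),(400,100),(400,200),(460,200)): print((u,v),W[v,u].round(4),T[v,u].round(4))
E
```

```text
t 20.9 pos [ 0.5317 -0.2512  0.1024] F [ 0.3 -0.2 -5.1] w 0.02 j [-5.120e-01  4.270e-01  1.628e+00 -1.000e-03  1.085e+00 -5.530e-01]
total shift (units) [ 2.033 -0.083 -1.195] turn [0.012 0.017 0.017] min rows 3.0
0.678 -0.028 -0.398 0.004 0.006 0.006
0.678 -0.028 -0.398 0.004 0.006 0.006
0.678 -0.029 -0.397 0.004 0.006 0.006
(320, 230) [ 0.5314 -0.2269  0.1523] [ 0.0242  0.0008 -0.0498]
(270, 100) [ 0.508  -0.1792  0.124 ] [ 0.0729 -0.0207 -0.0216]
(400, 100) [ 0.5578 -0.1781  0.1482] [ 0.0719  0.0291 -0.0458]
(400, 200) [ 0.5621 -0.2149  0.1478] [ 0.0349  0.0319 -0.0452]
(460, 200) [ 0.5855 -0.2141  0.1475] [ 0.0348  0.0554 -0.0449]
```

View pics/w19.png

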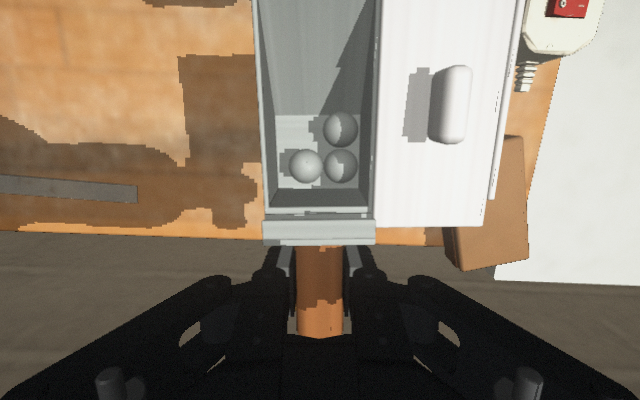

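The grip is firm and level, and the balls are still at the back of the chamber. Moving the nose over the tin.

```bash
cat >> h.py <<'E'
def tilt(yaw,th):
    n=np.array([np.cos(yaw+np.pi/2),np.sin(yaw+np.pi/2),0]); Z=np.array([0,0,1.]); c,s=np.cos(th),np.sin(th)
    x=n*c-Z*s; z=-Z*c-n*s; return np.stack([x,np.cross(z,x),z],1)
RIM=np.array([.109,0,-.0405])
def pour(rim,yawd,thd):
    R=tilt(np.radians(yawd),np.radians(thd)); return np.asarray(rim)-R@RIM,R
E
python3 - <<'E'
from h import *
print(np.abs(tilt(.3,0)-down(.3)).max())
p,R=pour([.520,-.066,.14],3,0); print(p); go(p,R)
E
```

```text
0.0
[ 0.52570462 -0.17485062  0.0995    ]
t 20.9 pos [ 0.5317 -0.2512  0.1024] F [ 0.3 -0.2 -5.1] w 0.02 j [-5.120e-01  4.270e-01  1.628e+00 -1.000e-03  1.085e+00 -5.530e-01]
total shift (units) [ 1.914 -0.072  0.068] turn [ 0.012  0.017 -0.083] min rows 2.0
0.638 -0.024 0.023 0.004 0.006 -0.028
0.638 -0.022 0.023 0.004 0.006 -0.028
0.638 -0.019 0.024 0.004 0.006 -0.028
```

Request:
{"api": "send_rows", "payload": {"commands": "12 0.2 0 0 0 0 -0.02; 12 0.35 -0.01 0 0 0 -0.02; 12 0.4 -0.02 0 0 0 -0.02; 12 0.4 -0.02 0 0 0 -0.02; 12 0.3 -0.02 0 0 0 0; 12 0.15 0 0 0 0 0; 12 0 0 0 0 0 0"}}

```text
time_s: 21.6
position: [0.5212, -0.1696, 0.0982]
tool_rot: [-2.155, -2.276, 0.004]
ft_force: [0.3, 0.7, -4.0]
grip_width: 0.0201
```

Run:
```python
from h import *
p,R=pour([.520,-.066,.075],3,28); print(p); go(p,R)
```

```text
[ 0.52603197 -0.18109693  0.09041302]
t 21.6 pos [ 0.5212 -0.1696  0.0982] F [ 0.3  0.7 -4. ] w 0.0201 j [-0.392  0.388  1.711  0.     1.05  -0.446]
total shift (units) [-0.295  0.106  0.193] turn [-0.043 -3.524  0.026] min rows 4.0
-0.074 0.026 0.048 -0.011 -0.881 0.007
-0.067 0.026 0.057 -0.011 -0.881 0.007
-0.06 0.026 0.065 -0.011 -0.881 0.007
-0.051 0.026 0.072 -0.011 -0.881 0.007
```

Request:
{"api": "send_rows", "payload": {"commands": "12 -0.03 0.02 0.02 0 -0.4 0; 12 -0.03 0.02 0.02 0 -0.4 0; 12 -0.03 0.02 0.02 0 -0.4 0; 12 -0.03 0.01 0.02 0 -0.4 0; 12 -0.03 0.01 0.02 0 -0.4 0; 12 -0.03 0.01 0.02 0 -0.4 0; 12 -0.03 0.01 0.02 0 -0.4 0; 12 -0.03 0 0.02 0 -0.4 0; 12 -0.02 0 0 0 -0.3 0; 12 0 0 0 0 0 0"}}

```text
time_s: 22.6
position: [0.5314, -0.183, 0.0965]
tool_rot: [1.884, 1.979, -0.48]
ft_force: [0.4, 1.0, -4.3]
grip_width: 0.0204
```

Run:
```python
from h import *
W,T=wsave('w20')
s=sensors.sense(); R0=Ro.from_rotvec(s["tool_rot"]).as_matrix(); print('rim now',s["position"]+R0@RIM,'tilt',np.degrees(np.arccos(-R0[2,2])))
p,R=pour([.520,-.066,.065],3,66); print(p); go(p,R)
a=imaging.grab_frame("scene")[0]; cv2.imwrite("pics/s20.png",cv2.resize(a[160:360,270:520],None,fx=3,fy=3,interpolation=cv2.INTER_CUBIC))
```

```text
rim now [ 0.52594379 -0.06836852  0.07956918] tilt 28.870718171795637
[ 0.52425663 -0.14722142  0.14810362]
t 22.65 pos [ 0.5316 -0.1832  0.0967] F [ 1.4  0.  -3.7] w 0.0202 j [-0.074  0.418  1.831 -0.641  0.927  0.279]
total shift (units) [ 0.175 -0.131 -1.564] turn [ 0.017 -4.641 -0.042] min rows 5.0
0.035 -0.026 -0.313 0.003 -0.928 -0.008
-0.006 -0.026 -0.315 0.003 -0.928 -0.008
-0.046 -0.027 -0.311 0.003 -0.928 -0.008
-0.086 -0.027 -0.303 0.003 -0.928 -0.008
-0.124 -0.027 -0.289 0.003 -0.928 -0.008
```

View pics/w20.png

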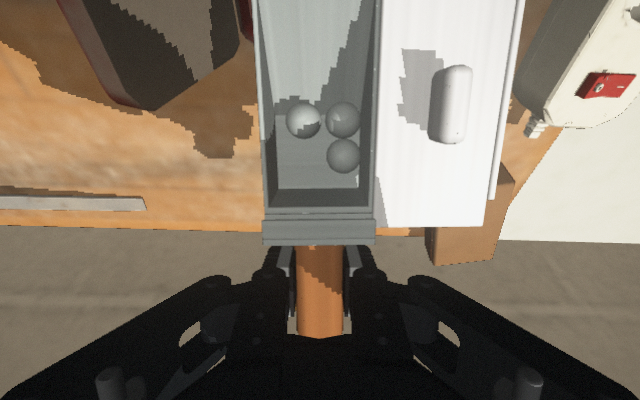

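View pics/s20.png

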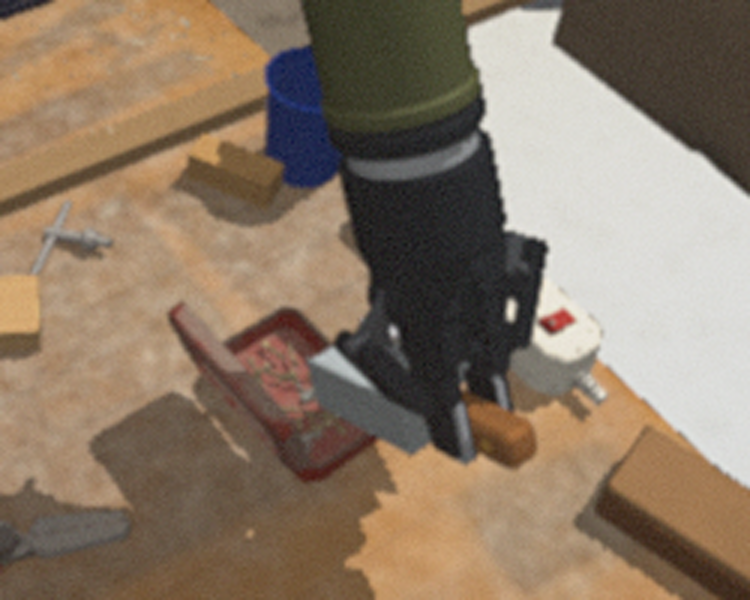

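The rim is over the tin (scene picture: nose at (325,365) above the tray), the tilt is 29°, and the balls rest at the foot of the ramp. Tipping on, pivoting about the rim.

Request:
{"api": "send_rows", "payload": {"commands": "12 0.01 -0.015 -0.155 0 -0.48 0; 12 0 -0.015 -0.155 0 -0.48 0; 12 -0.01 -0.015 -0.155 0 -0.48 0; 12 -0.02 -0.015 -0.155 0 -0.48 0; 12 -0.03 -0.015 -0.155 0 -0.48 0; 12 -0.04 -0.015 -0.15 0 -0.48 0; 12 -0.05 -0.015 -0.15 0 -0.48 0; 12 -0.05 -0.015 -0.15 0 -0.48 0; 12 0 0 0 0 0 0; 12 0 0 0 0 0 0"}}

```text
time_s: 23.7
position: [0.5321, -0.1584, 0.1411]
tool_rot: [1.564, 1.595, -0.865]
ft_force: [-0.7, 0.5, -2.9]
grip_width: 0.0201
```

Run:
```python
from h import *
W,T=wsave('w21')
s=sensors.sense(); R0=Ro.from_rotvec(s["tool_rot"]).as_matrix(); print('rim now',s["position"]+R0@RIM,'tilt',np.degrees(np.arccos(-R0[2,2])))
p,R=pour([.520,-.066,.065],3,66); print(p); go(p,R)
a=imaging.grab_frame("scene")[0]; cv2.imwrite("pics/s21.png",cv2.resize(a[160:360,270:520],None,fx=3,fy=3,interpolation=cv2.INTER_CUBIC))
```

```text
rim now [ 0.53098352 -0.06817787  0.06799624] tilt 59.45124747932782
[ 0.52425663 -0.14722142  0.14810362]
t 23.75 pos [ 0.5321 -0.1585  0.1412] F [ 0.3  0.3 -4.1] w 0.0205 j [ 0.25   0.592  1.857 -1.075  1.286  0.891]
total shift (units) [-0.006 -0.181 -0.338] turn [-0.032 -0.818 -0.231] min rows 1.0
-0.006 -0.181 -0.338 -0.032 -0.818 -0.231
```

View pics/w21.png

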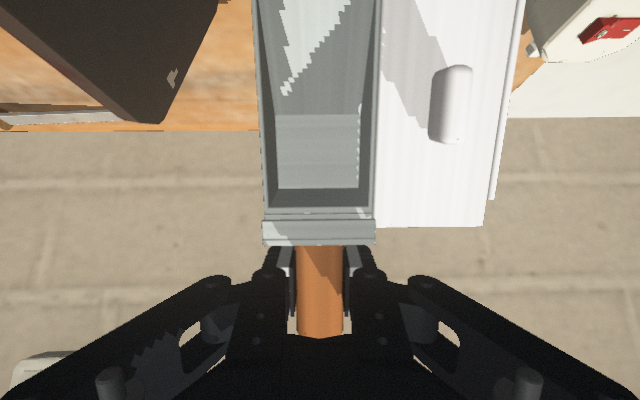

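View pics/s21.png

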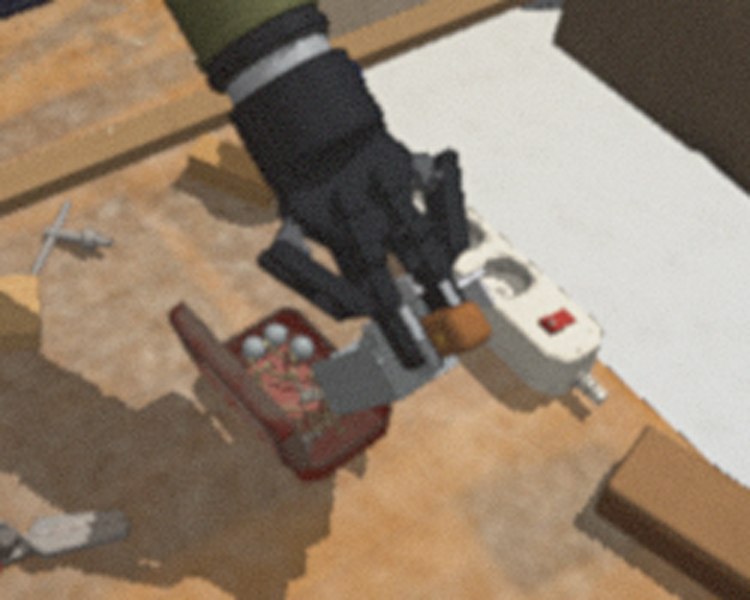

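All three balls are in the tin (scene picture at (255,347), (275,335), (302,348)) and the chamber is empty. Levelling the scoop and backing off.

Request:
{"api": "send_rows", "payload": {"commands": "12 -0.1 0 -0.1 0 0.3 0; 12 -0.1 0 0 0 0.6 0; 12 -0.1 0 0.05 0 0.8 0; 12 -0.1 0 0.05 0 0.9 0; 12 -0.1 0 0.05 0 0.9 0; 12 -0.1 0 0 0 0.9 0; 12 -0.1 0 0 0 0.9 0; 12 -0.1 0 0 0 0.9 0; 12 -0.1 0 0 0 0.7 0; 12 0 0 0 0 0 0"}}

```text
time_s: 24.8
position: [0.5288, -0.1962, 0.1701]
tool_rot: [2.148, 2.213, -0.0]
ft_force: [0.2, -0.8, -2.8]
grip_width: 0.0202
```

Run:
```python
from h import *
s=sensors.sense(); R0=Ro.from_rotvec(s["tool_rot"]).as_matrix(); print('rim now',s["position"]+R0@RIM,'tilt',np.degrees(np.arccos(-R0[2,2])))
go([.533,-.248,.08],down(np.radians(3)))
```

```text
rim now [ 0.52389371 -0.08571094  0.20605547] tilt 3.291660213575599
t 24.8 pos [ 0.5288 -0.1962  0.1701] F [ 0.2 -0.8 -2.8] w 0.0202 j [-0.416  0.303  1.636 -0.022  1.149 -0.438]
total shift (units) [-1.204 -0.024  2.306] turn [ 0.283  0.299 -0.159] min rows 3.0
-0.401 -0.008 0.769 0.094 0.1 -0.053
-0.412 -0.001 0.763 0.094 0.1 -0.053
-0.422 0.006 0.757 0.094 0.1 -0.053
```

Request:
{"api": "send_rows", "payload": {"commands": "12 -0.3 0 0.2 0.07 0.08 -0.03; 12 -0.3 0 0.3 0.07 0.08 -0.03; 12 -0.3 0 0.4 0.07 0.08 -0.03; 12 -0.25 0 0.5 0.07 0.06 -0.03; 12 -0.1 0 0.5 0 0 -0.03; 12 0 0 0.3 0 0 0; 12 0 0 0 0 0 0; 12 0 0 0 0 0 0"}}

```text
time_s: 25.6
position: [0.5258, -0.2499, 0.0765]
tool_rot: [-2.158, -2.273, 0.012]
ft_force: [0.0, 0.5, -3.4]
grip_width: 0.02
```

Run:
```python
from h import *
go([.533,-.249,-.0075],down(np.radians(3)))
```

```text
t 25.6 pos [ 0.5258 -0.2499  0.0765] F [ 0.   0.5 -3.4] w 0.02 j [-0.512  0.454  1.659 -0.007  1.037 -0.561]
total shift (units) [0.014 0.203 2.099] turn [-0.074  0.003 -0.004] min rows 3.0
0.005 0.068 0.7 -0.025 0.001 -0.001
0.004 0.065 0.7 -0.025 0.001 -0.001
0.004 0.063 0.7 -0.025 0.001 -0.001
```

Request:
{"api": "send_rows", "payload": {"commands": "12 0 0.03 0.4 -0.03 0 0; 12 0 0.03 0.5 -0.03 0 0; 12 0 0 0.5 0 0 0; 12 0 0 0.35 0 0 0; 12 0 0 0.15 0 0 0; 12 0 0 0 0 0 0"}}

```text
time_s: 26.2
position: [0.5332, -0.2493, 0.0039]
tool_rot: [2.151, 2.276, 0.001]
ft_force: [-0.3, -0.2, -3.4]
grip_width: 0.0201
```

Run:
```python
from h import *
go([.533,-.249,-.0075],down(np.radians(3)))
```

```text
t 26.2 pos [ 0.5332 -0.2493  0.0039] F [-0.3 -0.2 -3.4] w 0.0201 j [-0.508  0.547  1.727 -0.002  0.859 -0.563]
total shift (units) [ 0.01  -0.007  0.286] turn [0.052 0.045 0.028] min rows 1.0
0.01 -0.007 0.286 0.052 0.045 0.028
```

Request:
{"api": "send_rows", "payload": {"commands": "12 0 0 0.1 0.04 0.04 0; 12 0 0 0.1 0 0 0; 12 0 0 0.08 0 0 0; 12 0 0 0 0 0 0; 12 0 0 0 0 0 0"}}

```text
time_s: 26.7
position: [0.536, -0.2503, -0.0048]
tool_rot: [2.152, 2.279, 0.003]
ft_force: [-0.1, -0.1, -3.1]
grip_width: 0.0203
```

Run:
```python
from h import *
W,T=wsave('w22')
go([.533,-.249,-.0085],down(np.radians(3)))
for u,v in ((320,230),(400,100),(400,200),(460,200),(480,30),(150,100)): print((u,v),W[v,u].round(4))
```

```text
t 26.75 pos [ 0.536  -0.2503 -0.0048] F [ 1.  -0.8 -4.1] w 0.0203 j [-5.090e-01  5.620e-01  1.725e+00  1.000e-03  8.470e-01 -5.660e-01]
total shift (units) [ 0.037 -0.073  0.092] turn [0.046 0.025 0.033] min rows 1.0
0.037 -0.073 0.092 0.046 0.025 0.033
(320, 230) [ 0.5351 -0.2264  0.0439]
(400, 100) [ 0.5607 -0.1768  0.0407]
(400, 200) [ 0.5655 -0.2134  0.041 ]
(460, 200) [ 0.5884 -0.212   0.0415]
(480, 30) [ 0.5846 -0.1531  0.0405]
(150, 100) [ 0.4506 -0.1816 -0.0012]
```

Still about 3 mm above the bench and level. Lowering the rest.

Request:
{"api": "send_rows", "payload": {"commands": "12 0 -0.05 0.1 0.03 0.02 0; 12 0 0 0.06 0 0 0; 12 0 0 0.05 0 0 0; 12 0 0 0 0 0 0"}}

```text
time_s: 27.15
position: [0.5345, -0.251, -0.0081]
tool_rot: [2.155, 2.28, 0.004]
ft_force: [0.1, -0.5, -3.5]
grip_width: 0.0204
```

Run:
```python
from h import *
W,T=wsave('w23')
go([.533,-.249,-.0085],down(np.radians(3)))
for u,v in ((320,230),(400,100),(400,200),(460,200),(480,30),(150,100)): print((u,v),W[v,u].round(4))
```

```text
t 27.2 pos [ 0.5347 -0.2513 -0.0083] F [ 0.3 -0.4 -2.9] w 0.0205 j [-5.110e-01  5.670e-01  1.727e+00  1.000e-03  8.420e-01 -5.690e-01]
total shift (units) [ 0.059 -0.039  0.005] turn [0.035 0.016 0.031] min rows 1.0
0.059 -0.039 0.005 0.035 0.016 0.031
(320, 230) [ 0.5337 -0.2271  0.0406]
(400, 100) [ 0.559  -0.1776  0.0386]
(400, 200) [ 0.5639 -0.214   0.0381]
(460, 200) [ 0.5871 -0.2128  0.038 ]
(480, 30) [ 0.583  -0.154   0.0379]
(150, 100) [ 4.512e-01 -1.822e-01 -4.000e-04]
```

Request:
{"api": "send_rows", "payload": {"commands": "25 0 0 0 0 0 0; 35 0 0 0 0 0 0; 50 0 0 0 0 0 0; 55 0 0 0 0 0 0; 55 0 0 0 0 0 0; 55 0 0 -0.4 0 0 0; 55 0 0 -0.6 0 0 0; 55 0 0 -0.8 0 0 0; 55 0 0 -0.8 0 0 0; 55 0 0 -0.8 0 0 0", "newtons": 20}}

```text
time_s: 28.2
position: [0.5304, -0.2492, 0.1253]
tool_rot: [-2.152, -2.277, 0.002]
ft_force: [0.3, -0.6, 0.2]
grip_width: 0.0548
```

Request:
{"api": "send_rows", "payload": {"commands": "55 -0.3 0 -0.5 0 0 0; 55 0 0 0 0 0 0; 55 0 0 0 0 0 0"}}

```text
time_s: 28.5
position: [0.5339, -0.2625, 0.1507]
tool_rot: [2.158, 2.283, 0.002]
ft_force: [-0.1, -0.1, -1.2]
grip_width: 0.0549
```

Run:
```python
from h import *
W,T=wsave('w24')
print(sensors.sense()["time_s"],sensors.sense()["ft_force"],sensors.sense()["position"])
i=imaging.camera_info("top"); a,d=imaging.grab_frame("top"); cv2.imwrite("pics/t24.png",cv2.resize(a[150:270,370:520],None,fx=4,fy=4,interpolation=cv2.INTER_CUBIC))
for l in ("ball_0_center","scoop_bin"): print(l,imaging.spot_in("top",l))
C=cloud(d,i)
ct=np.array([.519,-.051]); ax=np.radians(3.8)
for b in imaging.spot_in("top","ball_0_center"):
    u,v=map(round,b["extent"][:2]); q=C[v,u]; dd=q[:2]-ct; print(q.round(3),'tin -x,y:',(dd@[np.cos(ax),np.sin(ax)]).round(3),(dd@[-np.sin(ax),np.cos(ax)]).round(3))
X=W.reshape(-1,3); X=X[np.isfinite(X).all(1)]
m=(X[:,2]>.03)&(X[:,2]<.043)&(X[:,1]>-.26)&(X[:,1]<-.12)&(X[:,0]>.48)&(X[:,0]<.63); P=X[m]; print(cv2.minAreaRect((P[:,:2]*1000).astype(np.float32)),np.linalg.lstsq(np.c_[P[:,:2],np.ones(len(P))],P[:,2],rcond=None)[0],np.median(P[:,2]))
```

```text
28.55 [0.17526687 0.0343296  0.42392396] [ 0.53394962 -0.26259728  0.15058637]
ball_0_center []
scoop_bin [{'extent': [473.1, 184.2, 57.5, 41.1], 'score': 0.9}]
((552.8887939453125, -187.615966796875), (116.29646301269531, 121.47337341308594), 26.80942153930664) [ 0.03953173 -0.00529305  0.01372766] 0.03746910749135969
```

View pics/t24.png

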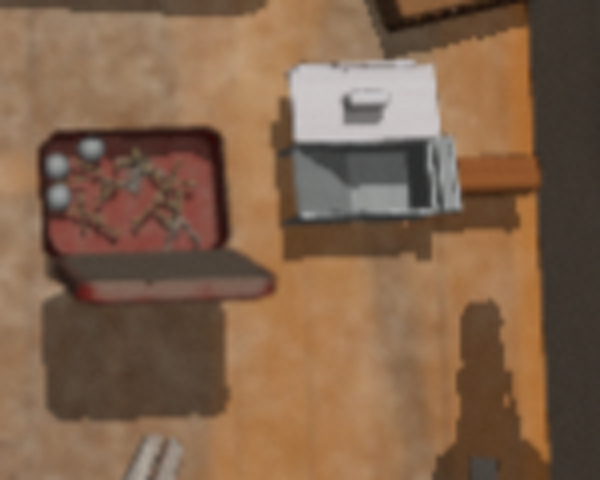

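View pics/w24.png

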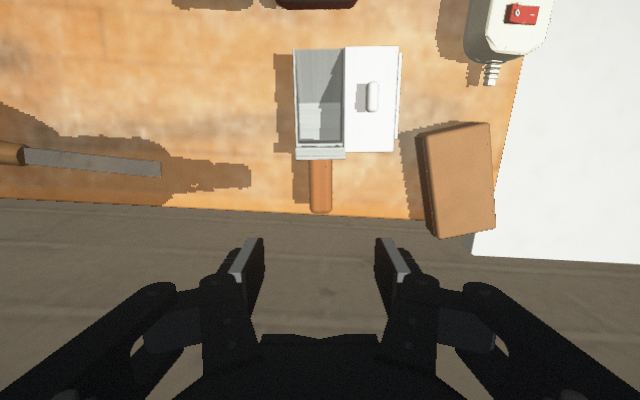

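```bash
python3 -c "
from plant import close_job
print(close_job())"
```

```text
the job is handed in; nothing more can be done
None
```

The job is done and handed in at about 28.6 s; no verdict was reported. I carried the scoop over with its lid squeezed shut and stood it upright just right of the tin. There I slid the lid aside, tipped all three balls into the tin, set the empty scoop back in the same place and let go.

**Carrying:** The grip width stayed at 46–46.5 mm from lift to landing, so the lid was shut all the way.

**Placing and lid:** The scoop stood about 14 cm from the tin's centre, nose towards it. I measured the lid opening at about 44 mm.

**Pouring:** The tilt reached 59° with the nose over the tin. I poured along the tin's long axis, because pouring with the nose towards the robot looked out of reach for the wrist.

**Last checks:**
- The top picture shows all three balls at rest in the tin.
- The scoop is empty and upright, with its lid top at 38 mm.
- The gripper is clear of everything, with no force on the wrist.

**Disagreements:**
- The real tool sits about 25 mm behind the reported TCP. My first close therefore passed above the lid and touched nothing; I worked with the measured offset after that.
- The wrist force showed no clear contact when I set the scoop down, so I confirmed both landings by depth.
- In the final look the ball detector found no balls, so that check is by eye only. The last plane fit for the scoop's tilt was spoiled by nearby objects. Its slope was still only about 0.04 rad.

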